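Free a jammed tapered reamer and lay the straightedge on the sight line

TASK

The T-handled reamer has jammed in the stool seat's tapered mortise: twist it by its handle about thirty-five degrees, either way, to break the taper free, then pull it straight up out of the hole and hang it upright by its handle across the two prongs of the forked rest, handle square to the prongs. Then slide the straightedge flat along the seat, gently, until its steel edge touches both brass pins, so that the sight line can be drawn. Leave the other things on the bench where they are and let go of everything.

Things in the scene. Friction and masses are not known exactly. Their poses are not given: they have to be found in the camera images.
- reamer_handle (a point): Centre of the steel reamer's dark wooden T-handle: 120 mm long (point x), 22 x 22 mm section; z is the reamer's axis, up. Below it a 15 mm round shank, from 88 mm down the taper, 30 to 21 mm across, to the tip 167 mm below the handle's centre. 0.25 to 0.5 kg. Jammed, the handle is 130 mm above the seat's top; a straight pull does not free it (see the mortise).
- mortise_mouth (a point): Centre of the mouth of the 25.6 mm mortise, in a dark round boss (64 mm across) flush with the seat's top; z up, x along the jammed handle (within 0.05 rad). The reamer sits 37 mm deep. Turned 0.5 to 1.0 rad either way (about 0.2 N m) while still fully down, it comes free; keep it turned while lifting straight up until the tip is out.
- seat: Fixed light wooden stool seat blank lying upside down on the bench, 240 mm (x) by 340 mm (y) by 50 mm thick, its two far (+x) corners rounded. Origin at the centre of its underside, on the bench; its top is 50 mm above. The mortise is at x = 20 mm, y = 0 in its frame.
- pin_left (a point): Foot, on the seat's top, of the left brass marking pin (6 mm in diameter, 16 mm tall, fixed, red ring round its foot); at seat x = 20 mm, y = +120 mm.
- pin_right (a point): Foot, on the seat's top, of the right brass marking pin, same as the left; at seat x = 20 mm, y = -120 mm. The sight line joins the two pins and passes over the mortise.
- leg_left_top (a point): Centre of the top of the left stool leg, glued into the seat, upright, eight-sided, up to 38 mm across, 120 mm tall above the seat's top (obstacle).
- leg_right_top (a point): Centre of the top of the right stool leg, same as the left (obstacle).
- straightedge_grip (a point): Centre of the blue grip block on the straightedge, 36 mm above the strip's underside; block 18 mm (point x) by 60 mm (y), from 10 to 54 mm above the underside. Loose aluminium strip 45 mm (x) by 300 mm (y) by 10 mm, 0.3 kg, flat on the seat. Its steel edge, at x = +22.5 mm, faces the pins; when it touches a pin, the pin's centre is at x = +25.5 mm.
- fork_rest (a point): Middle of the fixed rest's two level steel prongs, at their upper faces, 200 mm above the bench. They run along x, from the open end at -47 mm (near the robot; lips 8 mm high, 6 mm long) to a post at +47 mm, no higher; each 16 mm wide, 52 mm gap between. The reamer hangs with its handle along y on both prongs, shank in the gap. Foot 130 by 120 by 12 mm.
- glue: White glue bottle with yellow label, 60 mm in diameter, 160 mm tall, loose; origin at the centre of its underside (bystander, obstacle).
- wax: Aluminium wax tin, 64 mm in diameter, 40 mm tall, loose; origin under its centre (bystander).
- pencil: Flat red carpenter's pencil lying on the seat beyond the pins, 115 mm long, 12 mm wide, 8 mm thick, loose (bystander).
- mallet: Wooden mallet lying on the bench to the right, 220 mm long, loose (bystander).
- mug: Blue mug, 80 mm in diameter, 90 mm tall, loose (bystander).
- offcut: Wood offcut 90 x 50 x 35 mm, loose (bystander).
- spokeshave: Spokeshave, 230 mm long, lying at the back, loose (bystander).
Things that resemble listed ones, but are neither listed nor needed, are in the scene too. There is more than one size of the part that bears reamer_handle; the job needs the largest. What is shaped like the part that bears mortise_mouth but green or orange is not meant.

How it is judged:
By the outcome, as a careful person would: the job done as asked, in the order asked, and still so for the second after the job is handed in, with the robot touching nothing.
It also fails if it takes over 58 s, if anything falls off the work surface, if the arm or the gripper's body presses on something with over 40 N, if the wrist force passes 120 N, or if a joint passes its speed limit or range.

ROBOT

A 7-joint arm with a two-finger parallel gripper is mounted at the origin on the work surface. World frame = base frame: x ahead of the robot, y to its left, z up, the work surface at z = 0. Lengths are in m, angles in rad, forces in N, time in s.
With the tool pointing down it reaches from about 0.425 to 0.925 m from the base axis. Payload 6.8 kg.
Tool frame: the origin (TCP) lies on the front face of the gripper's body, between the roots of the fingers; the fingertips stand 73 mm ahead of it and the grasp point (between the pads) lies 54 mm ahead of it (tcp_to_tips is the distance from the TCP to the fingertips, in m); z points along the fingers, x is the direction in which the jaws open and shut, and the axes are right-handed (so a half turn about z gives the same grasp; the last joint's range is limited). The gripper opens to 85 mm and grips with 20 to 120 N. Pads are 22 mm wide; open, the fingers measure 114 mm over their backs; the gripper's body (76 mm by 85 mm) begins 54 mm behind the grasp point. The pads swing forward as they close: fully open they stand 13 mm farther back than shut.
Start: joints at [-1.411, 0.477, 0.022, 1.555, -0.011, 1.109, -0.083], TCP at [0.179, 0.651, 0.304] pointing down, gripper open.
Joint ranges: [-2.96, 2.96], [-0.34, 2.1], [-1.41, 1.46], [0.24, 2.44], [-1.37, 4.51], [0.17, 1.92], [-2.96, 2.96]. Speed limits (rad/s): [2.39, 2.39, 3.14, 3.14, 3.14, 3.14, 3.14].

INTERFACE

Orientations are given as a unit quaternion [w, x, y, z].
In Python, from station import get_obs, read_camera, hand_in, look_for, silhouettes, tcp_to_tips gives the robot as it stands. The module is installed in compiled form; this text tells all that it offers.
- The arm moves only by the tool apply_moves, never from a script. Its argument "moves" is a list of rows, each a list of 3 entries, a list of its own where there are three numbers: the shift along the tool's x, y, z in units of 25 mm (1.0 is 25 mm), then the turn, a rotation vector about the tool's x, y, z in units of 10 degrees (1.0 is 10 degrees), then the gripper's target within -1 to 1 (fully open at 1, half-way at 0, shut at -1). In form: [[[dx, dy, dz], [rx, ry, rz], jaw], ...]. A call has 1 to 20 rows; each row is the pose to reach, as a shift and turn from the pose commanded when the call began, along the tool's axes at that moment; what a row does not reach only later rows make up. A row lasts 1/8 s, in which the tool goes at most 62.5 mm and 10.7 degrees, less where a joint would pass 70% of its speed; a pose out of reach is approached as far as the arm can. A call with a gripper value outside its range is refused whole. The fingers move at their own pace and stop on an object; "force" is the grip in N (left out, the last holds). Time passes only in rows, so rows that repeat a pose let the fingers close. It gives the time, the measured TCP pose, the force and the opening at its end, in the units of the state.
- get_obs(): the state, without advancing time (a new reading comes with each control period).
- read_camera(name): name is "scene" or "top" or "wrist"; returns a dict with "color" (400x640x3 uint8, red, green, blue), "mtx" (3x3 intrinsics, pixels), "k1" (the pictures are not rectified: a ray, as slopes to the right and down, at radius r is drawn at 1 + k1 r^2 times it, then the intrinsics apply), "eye" and "rotation" of the camera in the world; the wrist camera has in their place "hand_eye" (4x4, takes a point from camera to tool coordinates, whose origin is the TCP and whose axes are the tool frame's). Camera axes: x right, y up, looking along -z (the intrinsics and any distortion apply to the point x, -y, -z); pixel columns grow to the right and rows downward; lengths in m; the calibration is good to about 2 mm. A picture is of the moment at which its call begins: read the wrist's pose just before it. There is no depth.
- hand_in(): hands the job in, once; it reports no verdict.
Trained networks look in the newest picture that a camera, given by its name, has taken for a name from the list of things; names that differ only in an ending like _2 or _b are one class to them, and where a whole thing is asked for, a point or a joint stands for the part that bears it (a point fixed in the world has none). Each returns a list of dicts, best first, with "conf" (0 to 1); they miss things now and then, are a little off and sometimes report something else, mostly with a low value. They report only what shows in the picture. A call takes as long as a camera call. They do not tell look-alikes from the thing itself.
- look_for(camera, query): "pixel" ([row, column] in pixels, amid what is visible of it).
- silhouettes(camera, query): "mask" (400x640 bool, what is visible of it) and "pixel" ([row, column] in pixels, amid what is visible of it).
The state is a dict: "t": time; "q": joint angles; "joint_vel": joint speeds; "joint_torque": joint torques, N m; "eef_pos": TCP position; "tool_rot": TCP orientation; "contact_force": force on the tool from outside, world axes, zero at the start; "torque": the same for the moment, N m; "gripper_width": opening from 0.0 (shut) to 1.0 (fully open).
Only numpy, scipy, OpenCV 4.12 (cv2) and the standard library are available. Lean on these libraries where they do the work, as an engineer would, in place of code of your own. Each camera call takes 0.05 s, during which the arm holds its last target.

## Working session

There is one attempt and no reset: what is moved stays moved. The work goes in short steps, Python scripts to look and compute and a tool call to move; the robot and the scene stay as the last step left them, time stands still between calls to the robot, and variables do not carry over. Pictures are saved under pics/ and viewed, and the job is handed in when it is done.

Besides the shell and the picture viewer there is one more tool, called after "Call:" by a JSON object that holds its "api" and its "payload", one argument or row to a line. apply_moves: Moves the arm, as the interface text tells. Its arguments: {"type":"object","properties":{"moves":{"type":"array"},"force":{"type":"number"}},"required":["moves"]}

```bash
mkdir -p pics; cat > h.py <<'E'
import numpy as np, cv2
from station import *
def save(cam,name):
    c=read_camera(cam); cv2.imwrite('pics/'+name,c['color'][:,:,::-1]); return c
E
python3 - <<'E'
from h import *
o=get_obs(); print(o)
for c in ['scene','top']:
    r=save(c,c+'0.png'); print(c,r['mtx'],r['k1'],r['eye'],r['rotation'])
E
```

```text
{'t': 0.0, 'q': array([-1.41110005,  0.47781113,  0.02236841,  1.55645246, -0.01148937,
        1.10932451, -0.08307974]), 'joint_vel': array([-0.0002241 ,  0.00021006, -0.00033985, -0.00166074, -0.00081474,
       -0.00042775, -0.00018154]), 'joint_torque': array([ 5.86964543e-04, -5.96447504e+01,  1.60813618e+00, -2.81209338e+01,
        1.24651377e-02,  9.11392010e-03, -1.44073613e-05]), 'eef_pos': array([0.17851044, 0.65048459, 0.30291835]), 'tool_rot': array([ 6.28329364e-04,  7.95168359e-01,  6.06388002e-01, -6.90293570e-04]), 'contact_force': array([-0.34317755, -0.20680388, -0.57840859]), 'torque': array([ 0.00371277,  0.01833747, -0.05949488]), 'gripper_width': 1.0026505232255396}
scene [[483.83755072   0.         320.23259539]
 [  0.         483.83755072 200.11717788]
 [  0.           0.           1.        ]] -0.02008803353196424 [ 1.43311871 -0.33695284  1.00201934] [0.7414147  0.3197012  0.22364966 0.54596357]
top [[364.11262167   0.         323.89555051]
 [  0.         364.11262167 198.43328412]
 [  0.           0.           1.        ]] -0.027395293304998656 [ 0.41917507 -0.04228428  0.96457661] [-0.70073131 -0.05587449  0.06662492  0.70810649]
```

View pics/scene0.png

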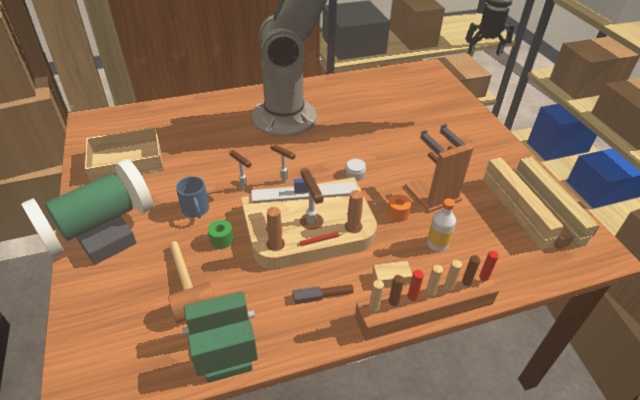

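View pics/top0.png

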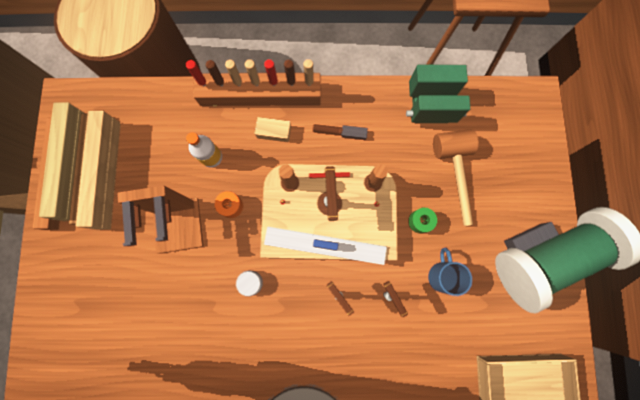

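```bash
python3 - <<'E'
from h import *
for c in ['scene','top']:
  for q in ['reamer_handle','mortise_mouth','pin_left','pin_right','leg_left_top','leg_right_top','straightedge_grip','fork_rest','pencil']:
    print(c,q,[(np.round(d['pixel']).tolist(),round(d['conf'],2)) for d in look_for(c,q)][:6])
E
```

```text
scene reamer_handle [([194.0, 312.0], 0.9), ([163.0, 242.0], 0.64), ([154.0, 282.0], 0.55)]
scene mortise_mouth [([231.0, 217.0], 0.89), ([222.0, 312.0], 0.78), ([207.0, 398.0], 0.67)]
scene pin_left [([233.0, 303.0], 0.64)]
scene pin_right [([232.0, 302.0], 0.73), ([230.0, 274.0], 0.61)]
scene leg_left_top [([211.0, 357.0], 0.87)]
scene leg_right_top [([226.0, 272.0], 0.92)]
scene straightedge_grip [([192.0, 296.0], 0.89)]
scene fork_rest [([175.0, 445.0], 0.67)]
scene pencil [([240.0, 318.0], 0.54)]
top reamer_handle [([295.0, 394.0], 0.76), ([298.0, 341.0], 0.61), ([193.0, 330.0], 0.58), ([126.0, 270.0], 0.51)]
top mortise_mouth [([217.0, 423.0], 0.9), ([207.0, 228.0], 0.88), ([127.0, 268.0], 0.58), ([202.0, 324.0], 0.5)]
top pin_left [([214.0, 338.0], 0.69), ([177.0, 376.0], 0.43)]
top pin_right [([218.0, 337.0], 0.67)]
top leg_left_top [([178.0, 287.0], 0.92)]
top leg_right_top [([175.0, 375.0], 0.98)]
top straightedge_grip [([245.0, 327.0], 0.96)]
top fork_rest [([219.0, 168.0], 0.86), ([283.0, 253.0], 0.37)]
top pencil [([175.0, 334.0], 0.66)]
```

```bash
cat >> h.py <<'E'
def ray(c,px):
    # px row,col ; fixed cams
    from scipy.spatial.transform import Rotation as R
    K=c['mtx']; u=(px[1]-K[0,2])/K[0,0]; v=(px[0]-K[1,2])/K[1,1]
    x,y=u,v
    for _ in range(20):
        f=1+c['k1']*(x*x+y*y); x,y=u/f,v/f
    if 'rotation' in c:
        q=c['rotation']; M=R.from_quat(np.roll(q,-1)).as_matrix(); eye=c['eye']
    else:
        M,eye=c['M'],c['E']
    return eye, M@np.array([x,-y,-1.])
def atz(c,px,z):
    e,d=ray(c,px); return e+d*(z-e[2])/d[2]
def proj(c,p):
    from scipy.spatial.transform import Rotation as R
    if 'rotation' in c:
        M=R.from_quat(np.roll(c['rotation'],-1)).as_matrix(); eye=c['eye']
    else: M,eye=c['M'],c['E']
    a=M.T@(np.asarray(p)-eye); x,y=a[0]/-a[2],-a[1]/-a[2]
    f=1+c['k1']*(x*x+y*y); K=c['mtx']
    return np.array([K[1,1]*y*f+K[1,2],K[0,0]*x*f+K[0,2]])
def wrist():
    from scipy.spatial.transform import Rotation as R
    o=get_obs(); c=read_camera('wrist'); T=np.eye(4); T[:3,:3]=R.from_quat(np.roll(o['tool_rot'],-1)).as_matrix(); T[:3,3]=o['eef_pos']
    W=T@c['hand_eye']; c['M']=W[:3,:3]; c['E']=W[:3,3]; return c
def tri(rays):
    A=np.zeros((3,3));b=np.zeros(3)
    for e,d in rays:
        d=d/np.linalg.norm(d); P=np.eye(3)-np.outer(d,d); A+=P;b+=P@e
    return np.linalg.solve(A,b)
E
python3 - <<'E'
from h import *
a=cv2.imread('pics/top0.png')
cv2.imwrite('pics/t1.png',cv2.resize(a[150:275,255:415],(800,625),interpolation=cv2.INTER_CUBIC)[:600])
cv2.imwrite('pics/t2.png',cv2.resize(a[170:270,105:265],(800,500),interpolation=cv2.INTER_CUBIC))
a=cv2.imread('pics/scene0.png')
cv2.imwrite('pics/s1.png',cv2.resize(a[120:280,220:480],(780,480),interpolation=cv2.INTER_CUBIC))
E
```

```text
(no output)
```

View pics/t1.png

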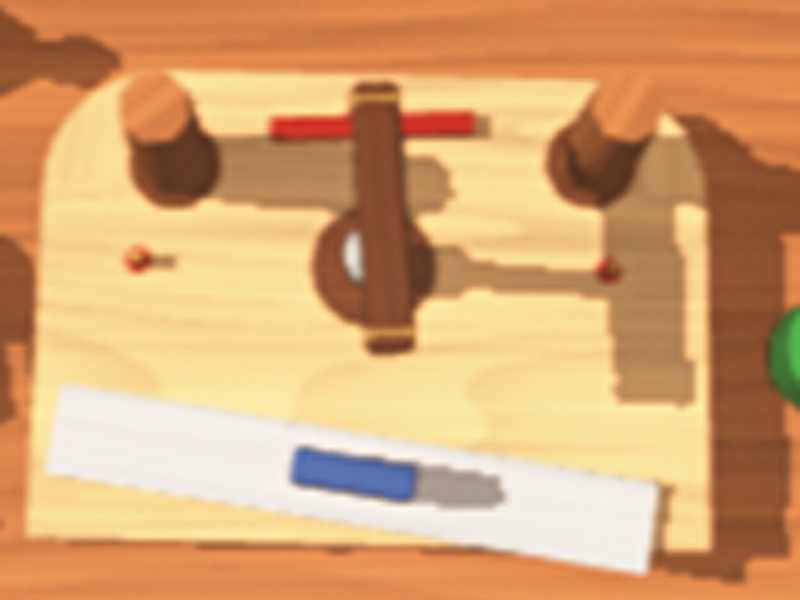

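View pics/t2.png

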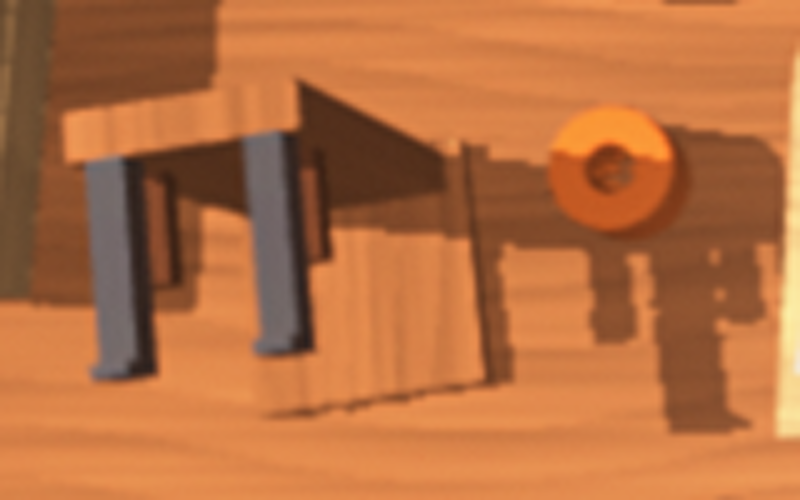

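View pics/s1.png

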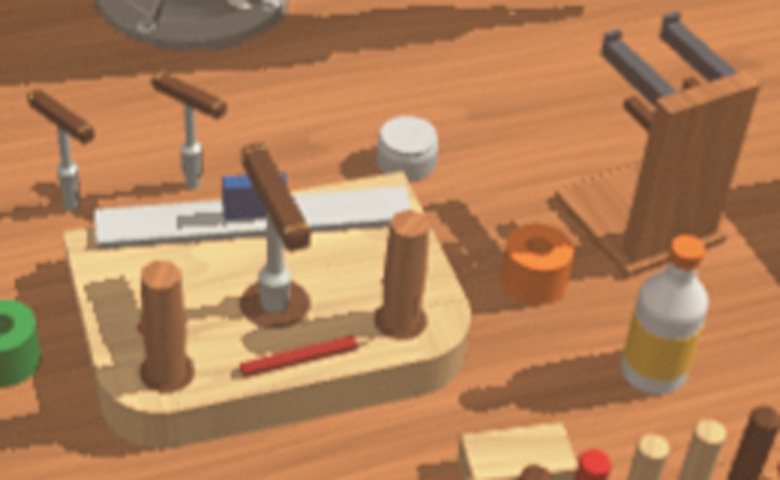

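```bash
python3 - <<'E'
from h import *
t=read_camera('top'); s=read_camera('scene')
T=lambda x,y,ox=255,oy=150,k=5:(oy+(y+.5)/k-.5,ox+(x+.5)/k-.5)
S=lambda x,y:(120+(y+.5)/3-.5,220+(x+.5)/3-.5)
F=lambda x,y:T(x,y,105,170)
pr=lambda n,p:print(n,np.round(p,4))
pl=atz(t,T(137,261),.052);prr=atz(t,T(608,270),.052);pr('pl',pl);pr('pr',prr);pr('dist',np.linalg.norm(pl-prr))
pr('mid',(pl+prr)/2)
pr('boss top',atz(t,T(373,268),.05));pr('boss scene',atz(s,S(275,303),.05))
for n,x in dict(far=(376,88),near=(389,345),fl=(352,95),fr=(401,95),nl=(364,345),nr=(414,342)).items(): pr('h'+n,atz(t,T(*x),.191))
for n,x in dict(far=(292,235),near=(258,152)).items(): pr('hs'+n,atz(s,S(*x),.191))
for n,x in dict(nl=(27,537),nr=(710,551),fl=(125,72)).items(): pr('seat'+n,atz(t,T(*x),.05))
for n,x in dict(fl=(62,384),nl=(46,472),fr=(659,486),nr=(646,574)).items(): pr('strip'+n,atz(t,T(*x),.06))
for n,x in dict(fl=(297,449),nl=(293,482),fr=(417,465),nr=(412,498)).items(): pr('grip'+n,atz(t,T(*x),.104))
for n,x in dict(ll=(155,107),lr=(630,107)).items(): pr(n,atz(t,T(*x),.17))
# prongs: lips outer corners and post ends z 0.2
for n,x in dict(Lend_l=(92,378),Lend_r=(140,374),Lpost_l=(87,163),Lpost_r=(131,160),Rend_l=(255,353),Rend_r=(300,348),Rpost_l=(243,138),Rpost_r=(288,133)).items(): pr(n,atz(t,F(*x),.200))
for n,x in dict(Lend=(672,20),Rend=(612,40)).items(): pr('s'+n,atz(s,S(*x),.208))
for n,x in dict(postl=(62,115),postr=(297,82)).items(): pr(n,atz(t,F(*x),.2))
for n,x in dict(postR=(660,108),postL=(755,82)).items(): pr('s'+n,atz(s,S(*x),.2))
pr('glue',atz(s,S(655,375),0)); 
E
```

```text
pl [0.5713 0.0493 0.052 ]
pr [ 0.5644 -0.1901  0.052 ]
dist 0.2395
mid [ 0.5679 -0.0704  0.052 ]
boss top [ 0.5669 -0.0705  0.05  ]
boss scene [ 0.5707 -0.0698  0.05  ]
hfar [ 0.624  -0.0686  0.191 ]
hnear [ 0.5107 -0.0726  0.191 ]
hfl [ 0.6209 -0.0581  0.191 ]
hfr [ 0.6208 -0.0795  0.191 ]
hnl [ 0.5109 -0.0619  0.191 ]
hnr [ 0.5119 -0.0833  0.191 ]
hsfar [ 0.6301 -0.0742  0.191 ]
hsnear [ 0.5237 -0.0714  0.191 ]
seatnl [0.4335 0.1029 0.05  ]
seatnr [ 0.4227 -0.2363  0.05  ]
seatfl [0.671  0.0565 0.05  ]
stripfl [0.5084 0.0852 0.06  ]
stripnl [0.4649 0.0925 0.06  ]
stripfr [ 0.4547 -0.2103  0.06  ]
stripnr [ 0.4119 -0.2021  0.06  ]
gripfl [ 0.4722 -0.0319  0.104 ]
gripnl [ 0.4568 -0.0299  0.104 ]
gripfr [ 0.4641 -0.0883  0.104 ]
gripnr [ 0.4488 -0.0856  0.104 ]
ll [0.6216 0.0299 0.17  ]
lr [ 0.6199 -0.1837  0.17  ]
Lend_l [0.4579 0.3657 0.2   ]
Lend_r [0.4594 0.3457 0.2   ]
Lpost_l [0.5489 0.3753 0.2   ]
Lpost_r [0.55   0.3565 0.2   ]
Rend_l [0.4677 0.2979 0.2   ]
Rend_r [0.4697 0.2792 0.2   ]
Rpost_l [0.5591 0.3092 0.2   ]
Rpost_r [0.5611 0.29   0.2   ]
sLend [0.4703 0.3511 0.208 ]
sRend [0.4832 0.2819 0.208 ]
postl [0.5698 0.3878 0.2   ]
postr [0.5833 0.2876 0.2   ]
spostR [0.5775 0.2836 0.2   ]
spostL [0.5682 0.3849 0.2   ]
glue [0.7119 0.2499 0.    ]
```

```bash
cat >> h.py <<'E'
from scipy.spatial.transform import Rotation as R
def plan(pos,az):
    o=get_obs(); Rc=R.from_quat(np.roll(o['tool_rot'],-1)); M=Rc.as_matrix()
    c,s=np.cos(az),np.sin(az); Mt=np.array([[c,s,0],[s,-c,0],[0,0,-1.]])
    d=M.T@(np.array(pos)-o['eef_pos'])/0.025
    r=(Rc.inv()*R.from_matrix(Mt)).as_rotvec(degrees=True)/10
    print('t',round(o['t'],2),'pos',np.round(o['eef_pos'],4),'azx',round(np.arctan2(M[1,0],M[0,0]),4),'w',round(o['gripper_width'],3),'F',np.round(o['contact_force'],1),'shift',np.round(d,3),'turn',np.round(r,3))
E
python3 - <<'E'
from h import *
c=wrist(); print(np.round(c['hand_eye'],3),c['mtx'],c['k1'])
plan([0.48,0.33,0.46],0.13)
E
```

```text
[[ 1.    -0.     0.001 -0.   ]
 [-0.    -0.947 -0.322 -0.083]
 [ 0.001  0.322 -0.947 -0.069]
 [ 0.     0.     0.     1.   ]] [[313.70292401   0.         323.44191853]
 [  0.         313.70292401 199.84222487]
 [  0.           0.           1.        ]] -0.004663040272748849
t 1.15 pos [0.1786 0.651  0.3039] azx 1.303 w 1.004 F [ 0.8 -0.1  0.7] shift [-9.191 15.023 -6.244] turn [-0.    -0.     6.721]
```

Call:
{"api": "apply_moves", "payload": {
  "moves": [
    [[0,0,-4],[0,0,0],1],
    [[-4.6,7.5,-6.2],[0,0,3.3],1],
    [[-9.2,15,-6.2],[0,0,6.7],1],
    [[-9.2,15,-6.2],[0,0,6.7],1],
    [[-9.2,15,-6.2],[0,0,6.7],1],
    [[-9.2,15,-6.2],[0,0,6.7],1],
    [[-9.2,15,-6.2],[0,0,6.7],1],
    [[-9.2,15,-6.2],[0,0,6.7],1],
    [[-9.2,15,-6.2],[0,0,6.7],1],
    [[-9.2,15,-6.2],[0,0,6.7],1],
    [[-9.2,15,-6.2],[0,0,6.7],1]
  ]
}}

```text
t: 2.52
eef_pos: [0.478, 0.3317, 0.4583]
tool_rot: [-0.0, 0.998, 0.068, -0.001]
contact_force: [-0.2, 1.0, 0.9]
gripper_width: 0.999
```

```bash
python3 - <<'E'
from h import *
c=wrist(); cv2.imwrite('pics/w1.png',c['color'][:,:,::-1]); np.save('w1.npy',{k:c[k] for k in ['M','E','mtx','k1']},allow_pickle=True)
plan([0.568,-0.07,0.40],-1.536)
E
```

```text
t 2.58 pos [0.4779 0.3319 0.4583] azx 0.1374 w 0.999 F [-0.3 -0.1  0.2] shift [ 1.372 16.417  2.329] turn [5.000e-03 6.000e-03 9.588e+00]
```

View pics/w1.png

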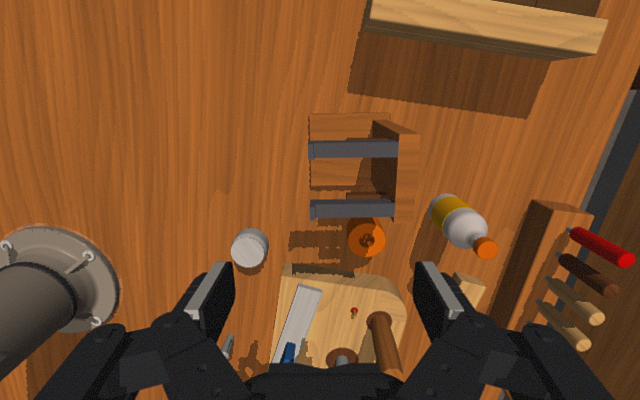

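```bash
python3 - <<'E'
from h import *
a=cv2.imread('pics/w1.png')
cv2.imwrite('pics/w1z.png',cv2.resize(a[105:230,295:425],(780,750),interpolation=cv2.INTER_CUBIC)[:600])
E
```

```text
(no output)
```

View pics/w1z.png

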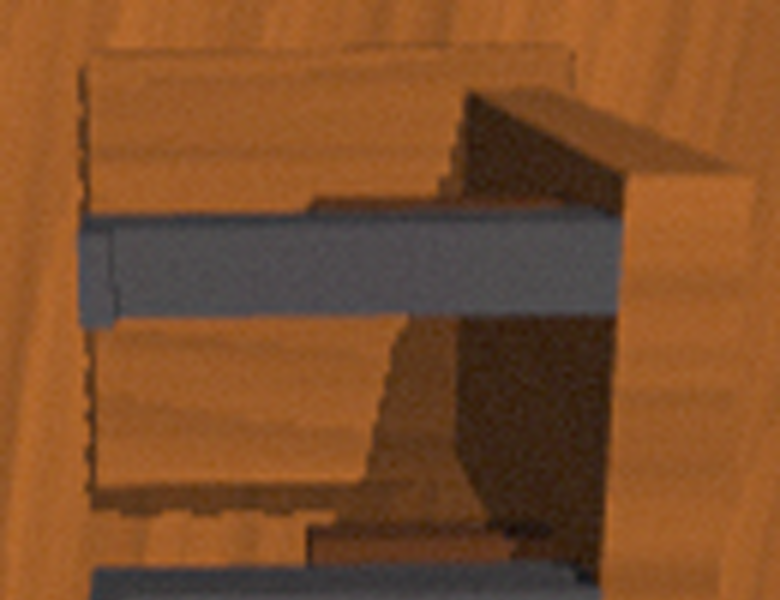

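```bash
python3 - <<'E'
from h import *
a=cv2.imread('pics/w1.png')
cv2.imwrite('pics/w1y.png',cv2.resize(a[190:230,295:425],(780,240),interpolation=cv2.INTER_CUBIC))
E
```

```text
(no output)
```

View pics/w1y.png

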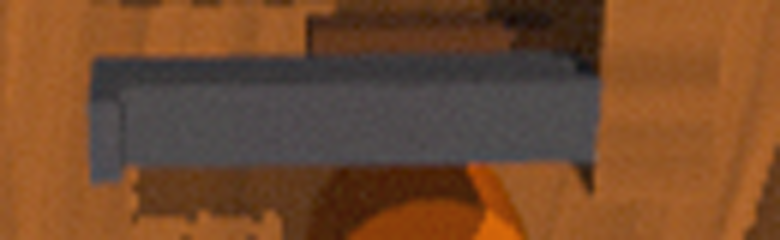

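```bash
python3 - <<'E'
from h import *
c=np.load('w1.npy',allow_pickle=True).item()
Z=lambda x,y,oy=105:(oy+(y+.5)/6-.5,295+(x+.5)/6-.5)
P={}
for n,(p,z) in dict(Ll_u=(Z(115,222),.2),Ll_d=(Z(117,317),.2),Lp_u=(Z(622,212),.2),Lp_d=(Z(617,315),.2),
 Rl_u=(Z(124,85,190),.2),Rl_d=(Z(122,166,190),.2),Rp_u=(Z(600,75,190),.2),Rp_d=(Z(596,162,190),.2),
 Llip_u=(Z(80,228),.208),Llip_d=(Z(80,327),.208),Rlip_u=(Z(90,98,190),.208),Rlip_d=(Z(90,183,190),.208)).items():
    P[n]=atz(c,p,z); print(n,np.round(P[n],4))
m=lambda *a:sum(P[i] for i in a)/len(a)
L=m('Lp_u','Lp_d');Rr=m('Rp_u','Rp_d');l=m('Ll_u','Ll_d');r=m('Rl_u','Rl_d')
print('len',np.linalg.norm(L-l),np.linalg.norm(Rr-r),'sep',np.linalg.norm(L-Rr),np.linalg.norm(l-r))
x=L-l+Rr-r; print('yaw',np.arctan2(x[1],x[0])); y=L-Rr+l-r; print(np.arctan2(-y[0],y[1]))
cc=(L+Rr+l+r)/4; print('centre of (-41..47)',cc, 'fork', cc-0.003*x/np.linalg.norm(x))
lip=m('Llip_u','Llip_d','Rlip_u','Rlip_d'); print('from lip',lip+.047*x/np.linalg.norm(x))
t=read_camera('top'); s=read_camera('scene')
th=.13; u=np.array([np.cos(th),np.sin(th),0]);v=np.array([-np.sin(th),np.cos(th),0]); o=cc-.003*u
for cam in (t,s):
  for a,b in [(-47,42),(-47,26),(47,42),(47,26),(-47,-26),(-47,-42),(47,-26),(47,-42)]: 
    p=proj(cam,o+u*a/1e3+v*b/1e3+[0,0,0.008*(a<0)]); print(np.round(p,1),end=' ')
  print()
E
```

```text
Ll_u [0.463 0.365 0.2  ]
Ll_d [0.4655 0.3485 0.2   ]
Lp_u [0.5495 0.3787 0.2   ]
Lp_d [0.5524 0.3609 0.2   ]
Rl_u [0.4733 0.2973 0.2   ]
Rl_d [0.475  0.2813 0.2   ]
Rp_u [0.56   0.3113 0.2   ]
Rp_d [0.5629 0.2942 0.2   ]
Llip_u [0.4574 0.3643 0.208 ]
Llip_d [0.4594 0.3475 0.208 ]
Rlip_u [0.4674 0.2968 0.208 ]
Rlip_d [0.4694 0.2804 0.208 ]
len 0.08771213695324762 0.08827125397613694 sep 0.0678590220124535 0.06821028005220484
yaw 0.1513478560390495
0.1504838181657781
centre of (-41..47) [0.51269899 0.32964701 0.2       ] fork [0.50973329 0.3291947  0.2       ]
from lip [0.50987545 0.3293529  0.208     ]
[245.1 121.4] [244.  129.1] [201.3 121.3] [200.3 128.7] [240.6 154.1] [239.5 161.8] [196.9 153. ] [195.9 160.5] 
[123.1 445.8] [124.4 441.2] [143.8 465.6] [145.2 460.8] [128.7 426. ] [130.  421.2] [150.  445.2] [151.5 440.3]
```

```bash
python3 - <<'E'
from h import *
plan([0.568,-0.0705,0.38],-1.536)
E
```

```text
t 2.67 pos [0.4782 0.3314 0.4584] azx 0.1366 w 1.0 F [ 0.3 -0.5  0. ] shift [ 1.371 16.417  3.137] turn [4.000e-03 4.000e-03 9.583e+00]
```

Call:
{"api": "apply_moves", "payload": {
  "moves": [
    [[1.4,16.4,3.1],[0,0,9.6],1],
    [[1.4,16.4,3.1],[0,0,9.6],1],
    [[1.4,16.4,3.1],[0,0,9.6],1],
    [[1.4,16.4,3.1],[0,0,9.6],1],
    [[1.4,16.4,3.1],[0,0,9.6],1],
    [[1.4,16.4,3.1],[0,0,9.6],1],
    [[1.4,16.4,3.1],[0,0,9.6],1],
    [[1.4,16.4,3.1],[0,0,9.6],1],
    [[1.4,16.4,3.1],[0,0,9.6],1],
    [[1.4,16.4,3.1],[0,0,9.6],1],
    [[1.4,16.4,3.1],[0,0,9.6],1],
    [[1.4,16.4,3.1],[0,0,9.6],1]
  ]
}}

```text
t: 4.18
eef_pos: [0.5687, -0.0714, 0.3814]
tool_rot: [-0.0, 0.718, -0.696, -0.0]
contact_force: [-0.3, -0.7, -0.8]
gripper_width: 0.996
```

```bash
python3 - <<'E'
from h import *
c=wrist(); cv2.imwrite('pics/w2.png',c['color'][:,:,::-1]); np.save('w2.npy',{k:c[k] for k in ['M','E','mtx','k1']},allow_pickle=True)
plan([0.568,-0.07,0.38],-1.536)
E
```

```text
t 4.22 pos [ 0.5687 -0.0716  0.3815] azx -1.5401 w 1.001 F [ 0.2  0.4 -0.7] shift [-0.064  0.026  0.059] turn [-0.001  0.002 -0.023]
```

View pics/w2.png

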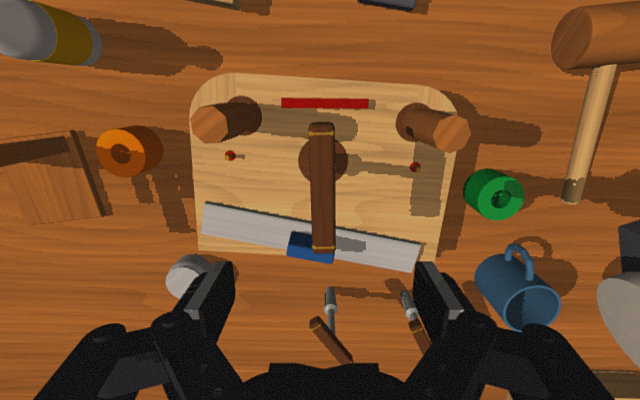

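```bash
python3 - <<'E'
from h import *
a=cv2.imread('pics/w2.png')
cv2.imwrite('pics/w2z.png',cv2.resize(a[110:265,200:430],(800,539),interpolation=cv2.INTER_CUBIC))
E
```

```text
(no output)
```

View pics/w2z.png

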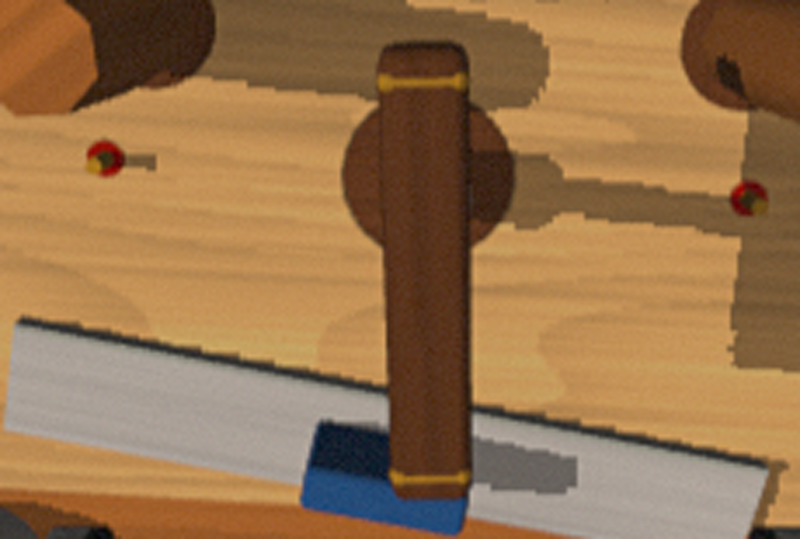

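```bash
python3 - <<'E'
from h import *
c=np.load('w2.npy',allow_pickle=True).item(); k=800/230
Z=lambda x,y:(110+(y+.5)/k-.5,200+(x+.5)/k-.5)
for n,x,y,z in [('pl',105,159,.05),('pr',748,198,.05),('boss',429,175,.05),('hfl',377,70,.191),('hfr',468,70,.191),('hnl',390,480,.191),('hnr',470,480,.191),('hfend',423,44,.187),('hnend',430,497,.187),
 ('sfl',20,318,.058),('sfr',768,464,.058),('snl',5,430,.06)]:
    print(n,np.round(atz(c,Z(x,y),z),4))
E
```

```text
pl [0.5722 0.0488 0.05  ]
pr [ 0.565 -0.191  0.05 ]
boss [ 0.57   -0.0713  0.05  ]
hfl [ 0.6232 -0.0576  0.191 ]
hfr [ 0.6239 -0.0788  0.191 ]
hnl [ 0.5166 -0.0627  0.191 ]
hnr [ 0.5173 -0.0839  0.191 ]
hfend [ 0.6292 -0.0681  0.187 ]
hnend [ 0.5097 -0.0735  0.187 ]
sfl [0.5116 0.0828 0.058 ]
sfr [ 0.4591 -0.2101  0.058 ]
snl [0.4654 0.0921 0.06  ]
```

```bash
python3 - <<'E'
from h import *
plan([0.569,-0.071,0.236],-1.525)
E
```

```text
t 4.22 pos [ 0.5687 -0.0716  0.3815] azx -1.5401 w 1.001 F [ 0.2  0.4 -0.7] shift [-0.02  -0.012  5.819] turn [-0.001  0.002 -0.086]
```

Call:
{"api": "apply_moves", "payload": {
  "moves": [
    [[-0.02,0,2],[0,0,-0.09],1],
    [[-0.02,0,4],[0,0,-0.09],1],
    [[-0.02,0,5],[0,0,-0.09],1],
    [[-0.02,0,5.8],[0,0,-0.09],1],
    [[-0.02,0,5.8],[0,0,-0.09],0],
    [[-0.02,0,5.8],[0,0,-0.09],-0.4],
    [[-0.02,0,5.8],[0,0,-0.09],-1],
    [[-0.02,0,5.8],[0,0,-0.09],-1],
    [[-0.02,0,5.8],[0,0,-0.09],-1],
    [[-0.02,0,5.8],[0,0,-0.09],-1],
    [[-0.02,0,5.8],[0,0,-0.09],-1]
  ],
  "force": 80
}}

```text
t: 5.6
eef_pos: [0.5694, -0.0712, 0.2375]
tool_rot: [-0.001, 0.723, -0.691, 0.001]
contact_force: [-0.7, 1.6, 6.6]
gripper_width: 0.243
```

```bash
python3 - <<'E'
from h import *
plan([0.569,-0.071,0.236],-1.525); print(get_obs()['torque'])
E
```

```text
t 5.6 pos [ 0.5694 -0.0712  0.2375] azx -1.526 w 0.243 F [-0.7  1.6  6.6] shift [-0.01   0.016  0.062] turn [-0.012  0.003 -0.006]
[0.21469989 0.25106231 0.05062439]
```

Call:
{"api": "apply_moves", "payload": {
  "moves": [
    [[0,0,0],[0,0,-0.6],-1],
    [[0,0,0],[0,0,-1.2],-1],
    [[0,0,0],[0,0,-1.8],-1],
    [[0,0,0],[0,0,-2.4],-1],
    [[0,0,0],[0,0,-3.0],-1],
    [[0,0,0],[0,0,-3.4],-1],
    [[0,0,0],[0,0,-3.8],-1],
    [[0,0,0],[0,0,-3.8],-1],
    [[0,0,0],[0,0,-3.8],-1]
  ]
}}

```text
t: 6.72
eef_pos: [0.5694, -0.071, 0.2375]
tool_rot: [-0.001, 0.908, -0.418, 0.001]
contact_force: [-0.5, 1.1, 5.3]
gripper_width: 0.237
```

```bash
python3 - <<'E'
from h import *
plan([0.569,-0.071,0.5],-0.862); print(get_obs()['torque'])
c=wrist(); cv2.imwrite('pics/w3.png',c['color'][:,:,::-1])
save('top','top3.png')
E
```

```text
t 6.72 pos [ 0.5694 -0.071   0.2375] azx -0.8633 w 0.237 F [-0.5  1.1  5.3] shift [-5.0000e-03 -1.3000e-02 -1.0499e+01] turn [-0.013 -0.004 -0.007]
[ 0.41712823  0.11775459 -0.20992193]
```

View pics/w3.png

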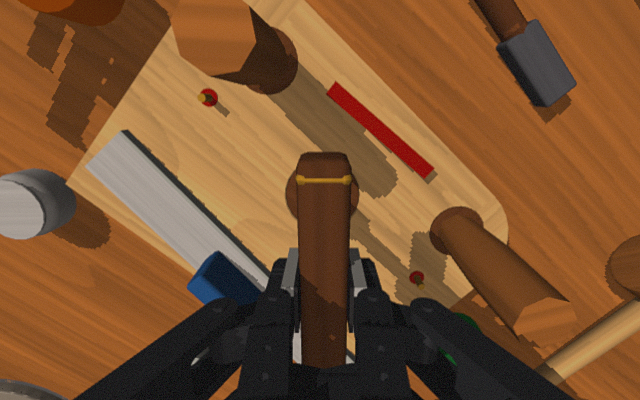

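Call:
{"api": "apply_moves", "payload": {
  "moves": [
    [[0,0,-0.2],[0,0,0],-1],
    [[0,0,-0.5],[0,0,0],-1],
    [[0,0,-0.9],[0,0,0],-1],
    [[0,0,-1.3],[0,0,0],-1],
    [[0,0,-1.8],[0,0,0],-1],
    [[0,0,-2.4],[0,0,0],-1],
    [[0,0,-2.4],[0,0,0],-1]
  ]
}}

```text
t: 7.7
eef_pos: [0.5694, -0.0716, 0.2981]
tool_rot: [-0.001, 0.908, -0.418, 0.001]
contact_force: [-0.2, -0.5, -3.4]
gripper_width: 0.242
```

```bash
python3 - <<'E'
from h import *
plan([0.5098,0.3293,0.475],0.151); print(get_obs()['torque'])
save('scene','s4.png')
a=cv2.imread('pics/s4.png')
cv2.imwrite('pics/s4z.png',cv2.resize(a[60:260,220:480],(780,600),interpolation=cv2.INTER_CUBIC))
E
```

```text
t 7.7 pos [ 0.5694 -0.0716  0.2981] azx -0.8631 w 0.242 F [-0.2 -0.5 -3.4] shift [-13.721  -8.629  -7.082] turn [-0.007 -0.016 -5.81 ]
[-0.03098918  0.03741647 -0.01058478]
```

View pics/s4z.png

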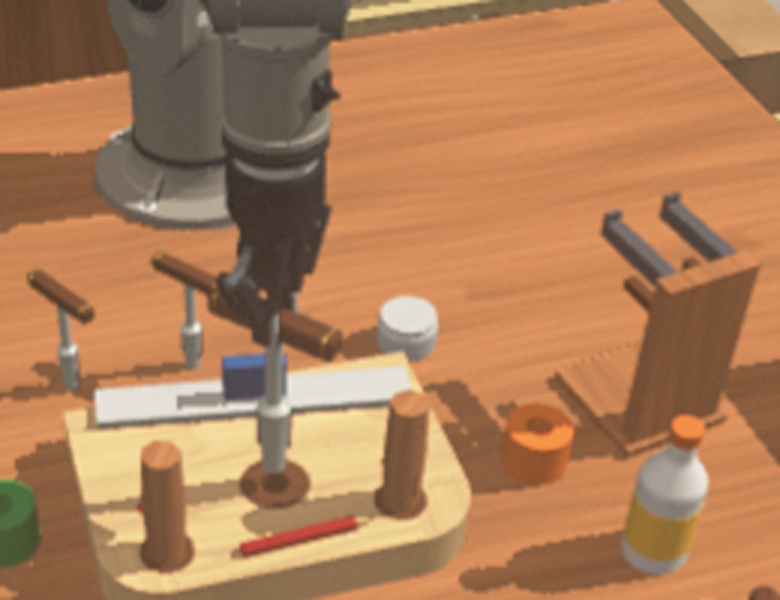

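Call:
{"api": "apply_moves", "payload": {
  "moves": [
    [[0,0,-1.5],[0,0,0],-1],
    [[0,0,-3.5],[0,0,0],-1],
    [[0,0,-5.5],[0,0,0],-1],
    [[0,0,-6.7],[0,0,0],-1],
    [[-1.5,-0.9,-6.7],[0,0,-0.6],-1],
    [[-3.3,-2.1,-6.7],[0,0,-1.4],-1],
    [[-5.1,-3.2,-6.7],[0,0,-2.2],-1],
    [[-6.9,-4.3,-6.7],[0,0,-3.0],-1],
    [[-8.7,-5.4,-6.7],[0,0,-3.8],-1],
    [[-10.5,-6.6,-6.7],[0,0,-4.6],-1],
    [[-12.3,-7.7,-6.7],[0,0,-5.4],-1],
    [[-13.3,-8.3,-6.7],[0,0,-5.7],-1],
    [[-13.72,-8.63,-6.7],[0,0,-5.81],-1],
    [[-13.72,-8.63,-6.7],[0,0,-5.81],-1],
    [[-13.72,-8.63,-6.7],[0,0,-5.81],-1]
  ]
}}

```text
t: 9.62
eef_pos: [0.5106, 0.3273, 0.4641]
tool_rot: [0.0, 0.997, 0.073, 0.0]
contact_force: [-0.2, -0.4, -2.2]
gripper_width: 0.239
```

```bash
python3 - <<'E'
from h import *
plan([0.5098,0.3293,0.270],0.151); print(get_obs()['torque'])
c=wrist(); cv2.imwrite('pics/w5.png',c['color'][:,:,::-1])
save('scene','s5.png');save('top','t5.png')
a=cv2.imread('pics/s5.png')
b=cv2.imread('pics/t5.png')
cv2.imwrite('pics/s5z.png',np.hstack([cv2.resize(a[40:240,350:530],(400,444)),cv2.resize(b[120:280,90:234],(400,444))]))
E
```

```text
t 9.62 pos [0.5106 0.3273 0.4641] azx 0.1469 w 0.239 F [-0.2 -0.4 -2.2] shift [-0.022 -0.092  7.763] turn [ 0.005 -0.002 -0.023]
[ 0.03446542 -0.00993552  0.01928593]
```

View pics/s5z.png

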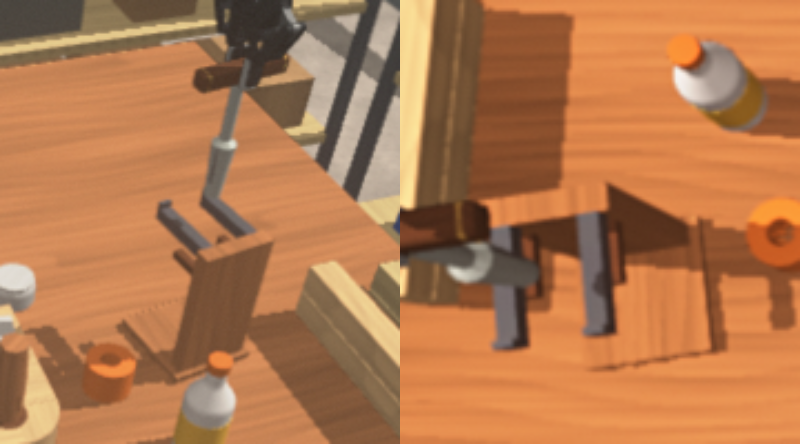

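View pics/w5.png

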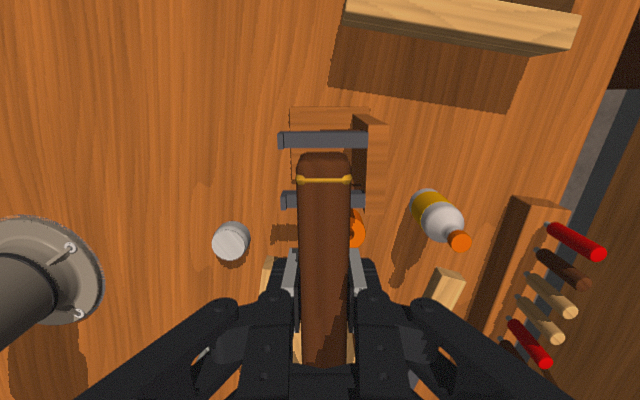

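```bash
python3 - <<'E'
from h import *
t=read_camera('top'); s=read_camera('scene')
print(proj(t,[0.5106,0.3273,0.2396]),proj(s,[0.5106,0.3273,0.2396]))
E
```

```text
[217.6414714  133.75514908] [126.5212915  445.18420607]
```

Call:
{"api": "apply_moves", "payload": {
  "moves": [
    [[-0.02,-0.09,0],[0,0,-0.02],-1],
    [[-0.02,-0.09,1],[0,0,-0.02],-1],
    [[-0.02,-0.09,2],[0,0,-0.02],-1],
    [[-0.02,-0.09,3],[0,0,-0.02],-1],
    [[-0.02,-0.09,4],[0,0,-0.02],-1],
    [[-0.02,-0.09,5],[0,0,-0.02],-1],
    [[-0.02,-0.09,6],[0,0,-0.02],-1],
    [[-0.02,-0.09,6.8],[0,0,-0.02],-1],
    [[-0.02,-0.09,7.3],[0,0,-0.02],-1],
    [[-0.02,-0.09,7.55],[0,0,-0.02],-1],
    [[-0.02,-0.09,7.55],[0,0,-0.02],-1]
  ]
}}

```text
t: 11.25
eef_pos: [0.5088, 0.3319, 0.2753]
tool_rot: [-0.0, 0.997, 0.077, 0.0]
contact_force: [0.8, -0.2, -2.3]
gripper_width: 0.243
```

```bash
python3 - <<'E'
from h import *
plan([0.5098,0.3293,0.2685],0.151); print(get_obs()['torque'])
c=wrist(); cv2.imwrite('pics/w6.png',c['color'][:,:,::-1])
save('scene','s6.png')
a=cv2.imread('pics/s6.png')
cv2.imwrite('pics/s6z.png',cv2.resize(a[60:240,350:530],(600,600)))
E
```

```text
t 11.25 pos [0.5088 0.3319 0.2753] azx 0.1546 w 0.243 F [ 0.8 -0.2 -2.3] shift [0.023 0.107 0.27 ] turn [-0.    -0.     0.021]
[ 0.01340924 -0.03114739 -0.00846684]
```

View pics/s6z.png

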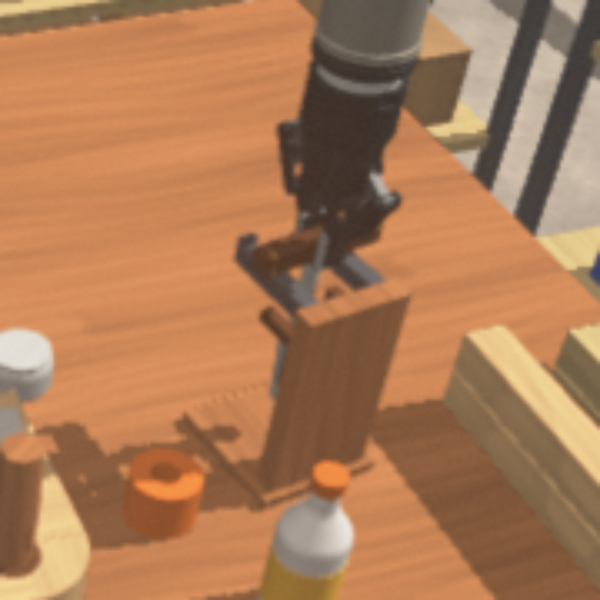

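View pics/w6.png

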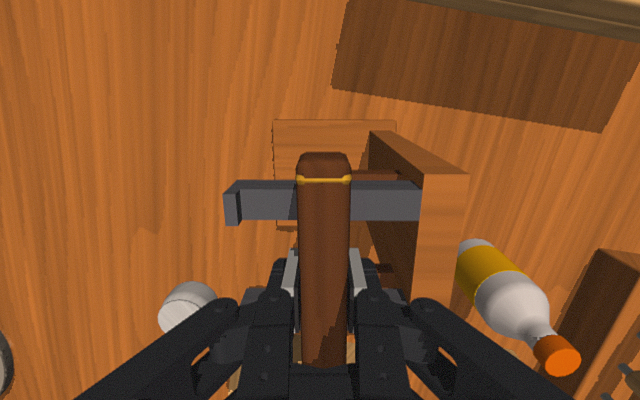

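Call:
{"api": "apply_moves", "payload": {
  "moves": [
    [[0,0.06,0.1],[0,0,0.02],-1],
    [[0,0.06,0.2],[0,0,0.02],-1],
    [[0,0.06,0.28],[0,0,0.02],-1],
    [[0,0.06,0.28],[0,0,0.02],-1]
  ]
}}

```text
t: 11.85
eef_pos: [0.509, 0.3302, 0.2686]
tool_rot: [-0.0, 0.997, 0.075, 0.0]
contact_force: [-2.1, -1.3, 2.8]
gripper_width: 0.239
```

```bash
python3 - <<'E'
from h import *
plan([0.5098,0.3293,0.2685],0.151); print(get_obs()['torque'])
E
```

```text
t 11.85 pos [0.509  0.3302 0.2686] azx 0.1509 w 0.239 F [-2.1 -1.3  2.8] shift [0.025 0.04  0.006] turn [-0.001 -0.    -0.   ]
[-0.23393606  0.40394007  0.02987803]
```

Call:
{"api": "apply_moves", "payload": {
  "moves": [
    [[0,0,0],[0,0,0],-0.4],
    [[0,0,0],[0,0,0],-0.25],
    [[0,0,0],[0,0,0],-0.05],
    [[0,0,0],[0,0,0],-0.05],
    [[0,0,-0.4],[0,0,0],-0.05],
    [[0,0,-1],[0,0,0],-0.05],
    [[0,0,-2],[0,0,0],-0.05],
    [[0,0,-4],[0,0,0],0],
    [[0,0,-5],[0,0,0],0.2]
  ]
}}

```text
t: 12.98
eef_pos: [0.5098, 0.3304, 0.3974]
tool_rot: [-0.001, 0.997, 0.075, 0.002]
contact_force: [-1.8, 0.1, -0.2]
gripper_width: 0.598
```

```bash
python3 - <<'E'
from h import *
c=wrist(); cv2.imwrite('pics/w7.png',c['color'][:,:,::-1]); np.save('w7.npy',{k:c[k] for k in ['M','E','mtx','k1']},allow_pickle=True)
save('scene','s7.png')
a=cv2.imread('pics/s7.png')
cv2.imwrite('pics/s7z.png',cv2.resize(a[60:240,350:530],(600,600)))
plan([0.46,-0.059,0.26],-0.178)
E
```

```text
t 13.07 pos [0.5103 0.3307 0.3979] azx 0.1507 w 0.598 F [-0.5 -0.6  0.5] shift [-4.364 15.133  5.427] turn [-0.03  -0.033  1.883]
```

View pics/s7z.png

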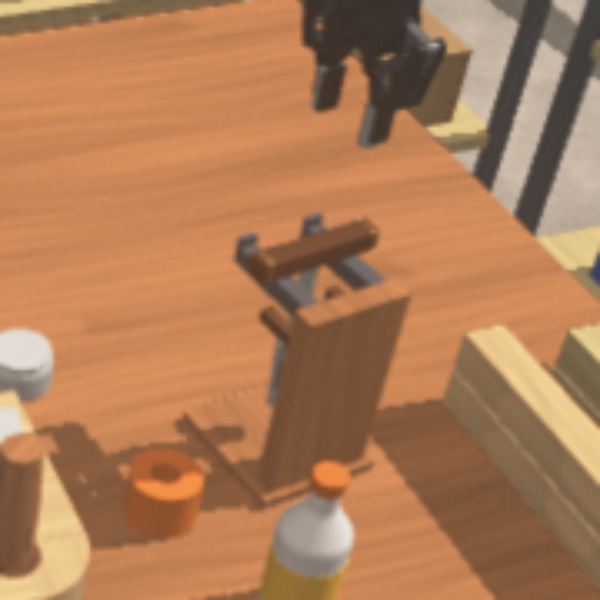

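View pics/w7.png

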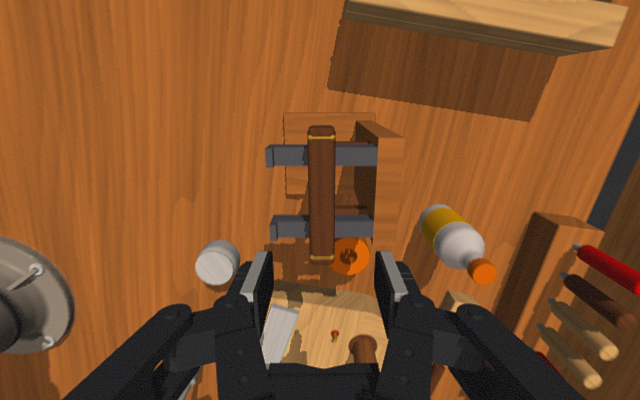

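Call:
{"api": "apply_moves", "payload": {
  "moves": [
    [[-4.4,15.1,4],[0,0,1.9],1],
    [[-4.4,15.1,4],[0,0,1.9],1],
    [[-4.4,15.1,4],[0,0,1.9],1],
    [[-4.4,15.1,4],[0,0,1.9],1],
    [[-4.4,15.1,4],[0,0,1.9],1],
    [[-4.4,15.1,4],[0,0,1.9],1],
    [[-4.4,15.1,4],[0,0,1.9],1],
    [[-4.4,15.1,4],[0,0,1.9],1],
    [[-4.4,15.1,4],[0,0,1.9],1]
  ]
}}

```text
t: 14.2
eef_pos: [0.4572, -0.0587, 0.2932]
tool_rot: [-0.0, 0.996, -0.09, 0.0]
contact_force: [-0.7, -0.3, 0.0]
gripper_width: 1.001
```

```bash
python3 - <<'E'
from h import *
c=wrist(); cv2.imwrite('pics/w8.png',c['color'][:,:,::-1]); np.save('w8.npy',{k:c[k] for k in ['M','E','mtx','k1']},allow_pickle=True)
plan([0.46,-0.059,0.14],-0.178)
E
```

```text
t 14.25 pos [ 0.4574 -0.0583  0.2933] azx -0.1787 w 1.003 F [-0.4 -0.6  0.1] shift [0.107 0.012 6.131] turn [-0.002 -0.001 -0.004]
```

View pics/w8.png

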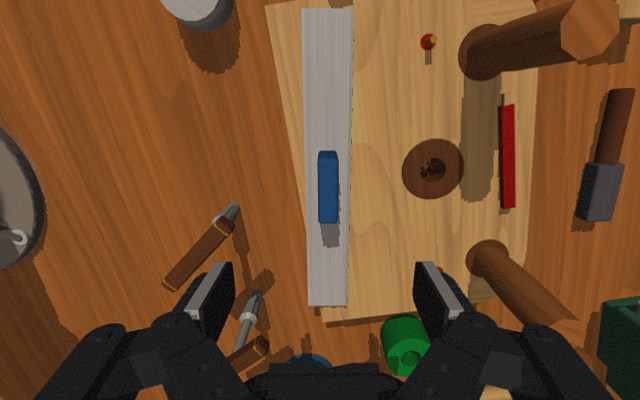

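```bash
python3 - <<'E'
from h import *
c=np.load('w8.npy',allow_pickle=True).item()
a=cv2.imread('pics/w8.png')
cv2.imwrite('pics/w8z.png',cv2.resize(a[140:240,280:440],(800,500),interpolation=cv2.INTER_CUBIC))
A=[atz(c,p,.104) for p in [(158,318),(158,338),(222,319.5),(222,337.5)]]; print(np.round(A,4),np.mean(A,0))
B=[atz(c,p,.06) for p in [(10,302),(10,353),(305,308),(305,346.5)]]; print(np.round(B,4),np.mean(B,0))
d=B[0]+B[1]-B[2]-B[3]; print('yaw',np.arctan2(-d[0],d[1])); d=A[0]+A[1]-A[2]-A[3]; print('yaw',np.arctan2(-d[0],d[1]))
print('pl',atz(c,(42,428),.05),'boss',atz(c,(168,433),.05))
E
```

```text
[[ 0.4586 -0.0269  0.104 ]
 [ 0.475  -0.0299  0.104 ]
 [ 0.4493 -0.0838  0.104 ]
 [ 0.4651 -0.0867  0.104 ]] [ 0.46201722 -0.0568377   0.104     ]
[[ 0.4663  0.0914  0.06  ]
 [ 0.5087  0.0837  0.06  ]
 [ 0.4135 -0.2013  0.06  ]
 [ 0.4571 -0.2092  0.06  ]] [ 0.4613983  -0.05883226  0.06      ]
yaw -0.17645411061973043
yaw -0.16723485716979594
pl [0.57256128 0.04875604 0.05      ] boss [ 0.56903503 -0.06827082  0.05      ]
```

View pics/w8z.png

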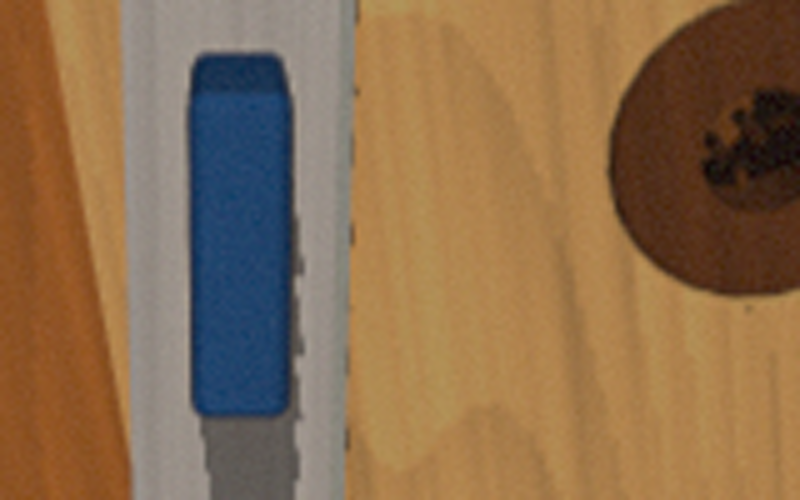

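```bash
python3 - <<'E'
from h import *
plan([0.4615,-0.0585,0.142],-0.176)
E
```

```text
t 14.25 pos [ 0.4574 -0.0583  0.2933] azx -0.1787 w 1.003 F [-0.4 -0.6  0.1] shift [ 0.163 -0.018  6.051] turn [-0.002 -0.001 -0.016]
```

Call:
{"api": "apply_moves", "payload": {
  "moves": [
    [[0.16,0,1.5],[0,0,-0.02],1],
    [[0.16,0,3],[0,0,-0.02],0.6],
    [[0.16,0,4.5],[0,0,-0.02],0.3],
    [[0.16,0,5.5],[0,0,-0.02],0.1],
    [[0.16,0,6.05],[0,0,-0.02],0],
    [[0.16,0,6.05],[0,0,-0.02],-0.2],
    [[0.16,0,6.05],[0,0,-0.02],-0.4],
    [[0.16,0,6.05],[0,0,-0.02],-0.5],
    [[0.16,0,6.05],[0,0,-0.02],-0.6],
    [[0.16,0,6.05],[0,0,-0.02],-1],
    [[0.16,0,6.05],[0,0,-0.02],-1]
  ],
  "force": 30
}}

```text
t: 15.62
eef_pos: [0.4614, -0.0601, 0.1427]
tool_rot: [-0.0, 0.996, -0.088, 0.001]
contact_force: [-1.6, 0.8, 6.3]
gripper_width: 0.205
```

```bash
python3 - <<'E'
from h import *
c=wrist(); cv2.imwrite('pics/w9.png',c['color'][:,:,::-1])
# world target: shift of grip relative; pins
yaw=-0.0297; m=np.array([0.5687,-0.0711]); 
n=np.array([np.cos(yaw),np.sin(yaw)]); g=np.array([0.4615,-0.0585])
tg=g+n*(((m-g)@n)-0.0255); print('target',tg)
plan([*tg,0.142],yaw); print(get_obs()['torque'])
E
```

```text
target [ 0.54349071 -0.06093584]
t 15.68 pos [ 0.4614 -0.0601  0.1427] azx -0.1769 w 0.208 F [-1.5  0.5  7.7] shift [ 3.237 -0.544  0.033] turn [-0.005 -0.007 -0.844]
[0.11837665 0.41755644 0.01071079]
```

View pics/w9.png

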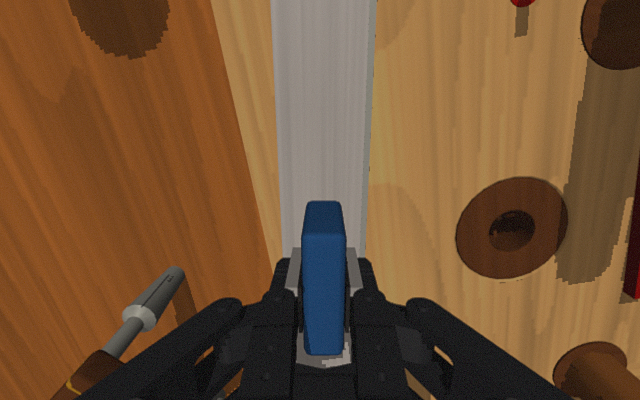

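Call:
{"api": "apply_moves", "payload": {
  "moves": [
    [[0.1,0,-0.03],[0,0,0],-1],
    [[0.3,-0.05,-0.03],[0,0,-0.05],-1],
    [[0.5,-0.08,-0.03],[0,0,-0.12],-1],
    [[0.7,-0.12,-0.03],[0,0,-0.2],-1],
    [[0.9,-0.15,-0.03],[0,0,-0.28],-1],
    [[1.1,-0.18,-0.03],[0,0,-0.36],-1],
    [[1.3,-0.22,-0.03],[0,0,-0.44],-1],
    [[1.5,-0.25,-0.03],[0,0,-0.52],-1],
    [[1.7,-0.28,-0.03],[0,0,-0.6],-1],
    [[1.9,-0.32,-0.03],[0,0,-0.68],-1],
    [[2.1,-0.35,-0.03],[0,0,-0.76],-1],
    [[2.3,-0.39,-0.03],[0,0,-0.84],-1],
    [[2.5,-0.42,-0.03],[0,0,-0.84],-1],
    [[2.7,-0.45,-0.03],[0,0,-0.84],-1],
    [[2.85,-0.48,-0.03],[0,0,-0.84],-1],
    [[2.85,-0.48,-0.03],[0,0,-0.84],-1]
  ]
}}

```text
t: 17.68
eef_pos: [0.5331, -0.0612, 0.1428]
tool_rot: [-0.0, 1.0, -0.015, -0.0]
contact_force: [-4.7, -0.3, 5.7]
gripper_width: 0.209
```

```bash
python3 - <<'E'
from h import *
c=wrist(); cv2.imwrite('pics/w10.png',c['color'][:,:,::-1])
b=save('top','t10.png'); b=cv2.imread('pics/t10.png')
cv2.imwrite('pics/t10z.png',cv2.resize(b[150:270,255:415],(800,600),interpolation=cv2.INTER_CUBIC))
plan([0.5435,-0.0625,0.142],-0.0297); print(get_obs()['torque'])
E
```

```text
t 17.77 pos [ 0.5331 -0.0612  0.1427] azx -0.0306 w 0.21 F [-4.  -0.3  5.1] shift [0.419 0.04  0.03 ] turn [ 0.     0.003 -0.005]
[-0.0530676   0.73531299  0.05040506]
```

View pics/w10.png

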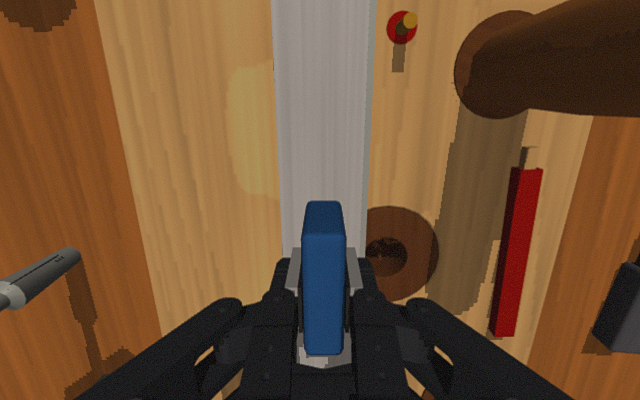

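View pics/t10z.png

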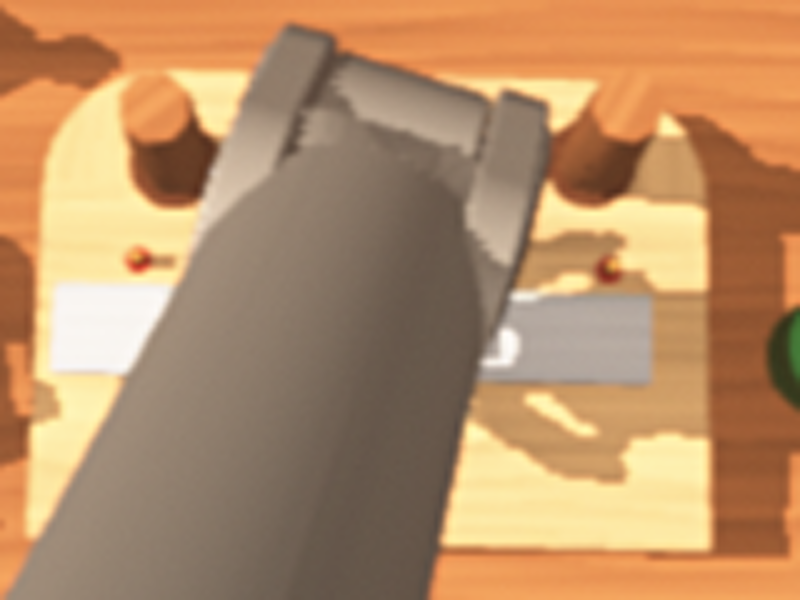

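Call:
{"api": "apply_moves", "payload": {
  "moves": [
    [[0.05,0,0],[0,0,0],-1],
    [[0.1,0,0],[0,0,0],-1],
    [[0.15,0,0],[0,0,0],-1],
    [[0.2,0,0],[0,0,0],-1],
    [[0.25,0,0],[0,0,0],-1],
    [[0.29,0,0],[0,0,0],-1],
    [[0.32,0,0],[0,0,0],-1],
    [[0.32,0,0],[0,0,0],-1]
  ]
}}

```text
t: 18.77
eef_pos: [0.54, -0.0613, 0.1428]
tool_rot: [-0.0, 1.0, -0.015, -0.002]
contact_force: [-9.1, 0.4, 11.5]
gripper_width: 0.206
```

```bash
python3 - <<'E'
from h import *
plan([0.5435,-0.0615,0.142],-0.0297); print(get_obs()['torque'])
E
```

```text
t 18.77 pos [ 0.54   -0.0613  0.1428] azx -0.0306 w 0.206 F [-9.1  0.4 11.5] shift [0.141 0.004 0.031] turn [-0.004  0.018 -0.005]
[1.01279746e-01 1.81975993e+00 1.37578639e-03]
```

```bash
python3 - <<'E'
from h import *
c=wrist(); cv2.imwrite('pics/w11.png',c['color'][:,:,::-1])
b=save('top','t11.png'); b=cv2.imread('pics/t11.png')
s=save('scene','s11.png'); s=cv2.imread('pics/s11.png'); 
z=lambda i,r,c,h=40,w=50:cv2.resize(i[r-h//2:r+h//2,c-w//2:c+w//2],(400,320),interpolation=cv2.INTER_CUBIC)
cv2.imwrite('pics/t11z.png',np.vstack([np.hstack([z(b,205,283),z(b,207,377)])]))
print(get_obs()['contact_force'])
cc=c; cv2.imwrite('pics/w11z.png',cv2.resize(c['color'][0:120,300:460,::-1],(800,600),interpolation=cv2.INTER_CUBIC))
E
```

```text
[-8.2474799   2.1122759  11.94846882]
```

View pics/w11z.png

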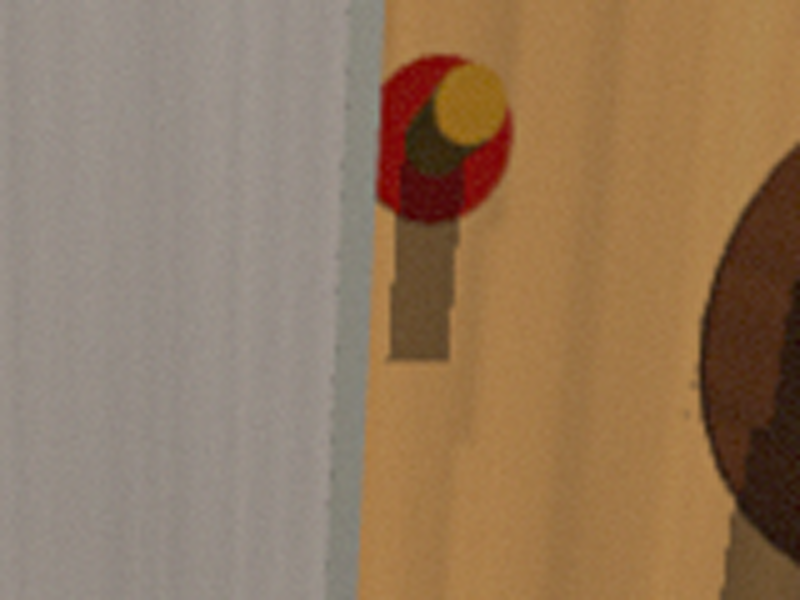

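View pics/t11z.png

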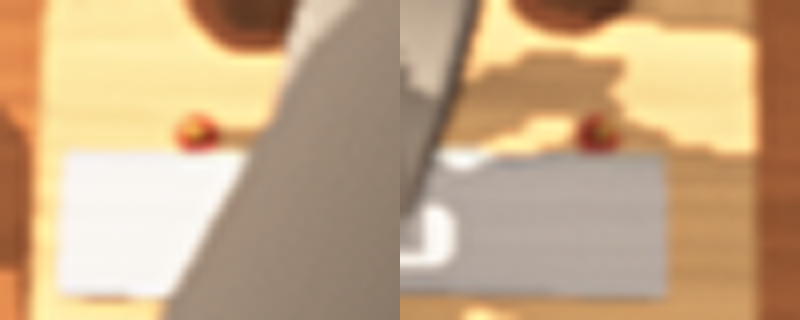

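View pics/s11.png

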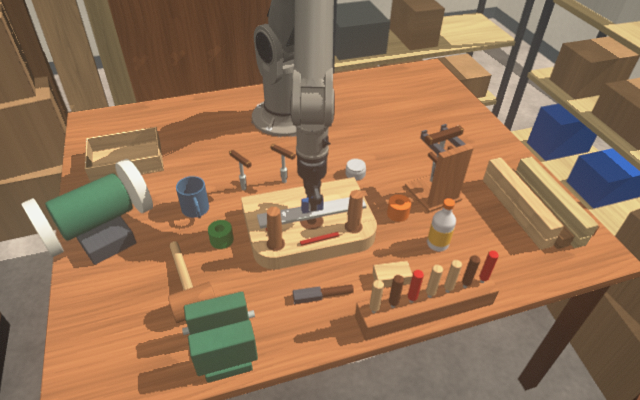

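Call:
{"api": "apply_moves", "payload": {
  "moves": [
    [[0,0,-0.03],[0,0,0],-1],
    [[0.02,0,-0.05],[0,0,0],-1],
    [[0.04,0,-0.05],[0,0,0],-1],
    [[0.04,0,-0.05],[0,0,0],-1]
  ]
}}

```text
t: 19.42
eef_pos: [0.5424, -0.0611, 0.1437]
tool_rot: [0.0, 1.0, -0.015, 0.0]
contact_force: [0.1, -0.4, -4.1]
gripper_width: 0.204
```

```bash
python3 - <<'E'
from h import *
plan([0.5435,-0.0615,0.142],-0.0297); print(get_obs()['torque'])
c=wrist()
cv2.imwrite('pics/w12z.png',cv2.resize(c['color'][0:120,300:460,::-1],(800,600),interpolation=cv2.INTER_CUBIC))
E
```

```text
t 19.43 pos [ 0.5424 -0.0611  0.1437] azx -0.0303 w 0.204 F [ 0.1 -0.4 -4.1] shift [0.045 0.013 0.069] turn [ 0.001 -0.001 -0.003]
[ 0.03524368  0.00574751 -0.01243302]
```

View pics/w12z.png

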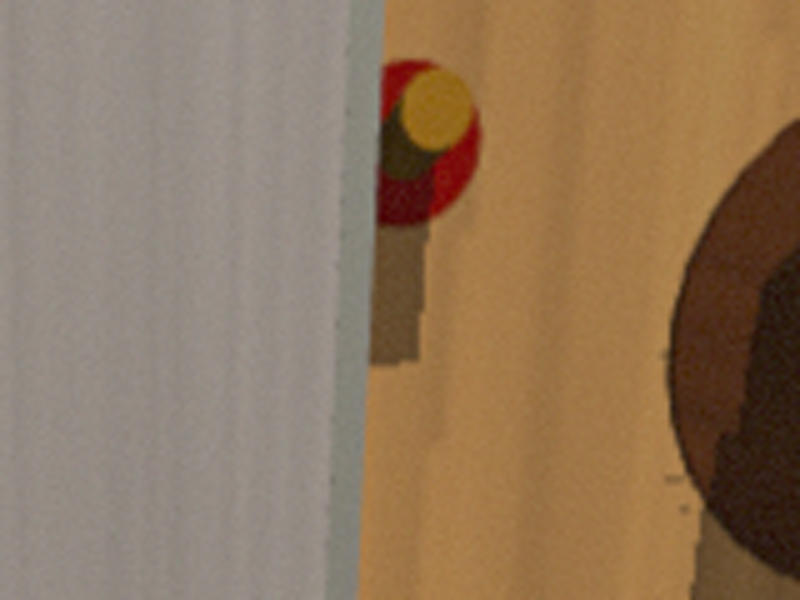

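Call:
{"api": "apply_moves", "payload": {
  "moves": [
    [[0,0,0.015],[0,0,0],-1],
    [[0,0,0.03],[0,0,0],-1],
    [[0.0,0,0.03],[0,0,0],-1]
  ]
}}

```text
t: 19.85
eef_pos: [0.5422, -0.0612, 0.1431]
tool_rot: [-0.0, 1.0, -0.015, -0.0]
contact_force: [0.1, 0.2, -2.3]
gripper_width: 0.204
```

```bash
python3 - <<'E'
from h import *
plan([0.5435,-0.0615,0.142],-0.0297); print(get_obs()['torque'])
E
```

```text
t 19.85 pos [ 0.5422 -0.0612  0.1431] azx -0.0305 w 0.204 F [ 0.1  0.2 -2.3] shift [0.053 0.01  0.044] turn [-0.     0.    -0.005]
[-0.06347546 -0.01566648 -0.04894441]
```

Call:
{"api": "apply_moves", "payload": {
  "moves": [
    [[0,0,0.01],[0,0,0],-1],
    [[0.02,0,0.01],[0,0,0],-1],
    [[0.04,0,0.01],[0,0,0],-1],
    [[0.04,0,0.01],[0,0,0],-1]
  ]
}}

```text
t: 20.35
eef_pos: [0.5432, -0.0612, 0.1429]
tool_rot: [-0.0, 1.0, -0.015, -0.0]
contact_force: [0.6, 0.1, -3.3]
gripper_width: 0.202
```

```bash
python3 - <<'E'
from h import *
plan([0.5435,-0.0615,0.142],-0.0297); print(get_obs()['torque'])
c=wrist()
cv2.imwrite('pics/w13z.png',cv2.resize(c['color'][0:120,300:460,::-1],(800,600),interpolation=cv2.INTER_CUBIC))
b=save('top','t13.png'); b=cv2.imread('pics/t13.png')
z=lambda i,r,c,h=40,w=50:cv2.resize(i[r-h//2:r+h//2,c-w//2:c+w//2],(400,320),interpolation=cv2.INTER_CUBIC)
cv2.imwrite('pics/t13z.png',np.vstack([np.hstack([z(b,205,283),z(b,207,377)])]))
E
```

```text
t 20.35 pos [ 0.5432 -0.0612  0.1429] azx -0.0305 w 0.202 F [ 0.6  0.1 -3.3] shift [0.011 0.011 0.035] turn [-0.     0.    -0.004]
[ 0.05277484  0.03124505 -0.03026764]
```

View pics/w13z.png

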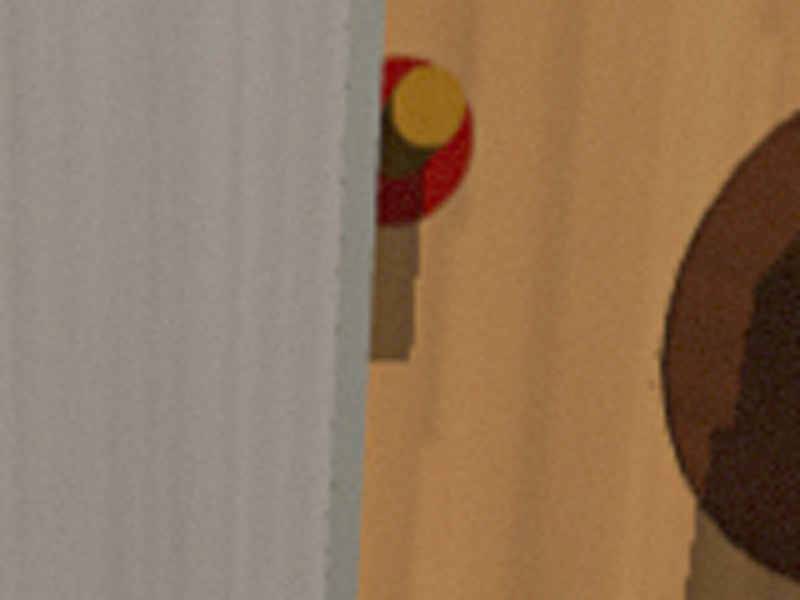

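View pics/t13z.png

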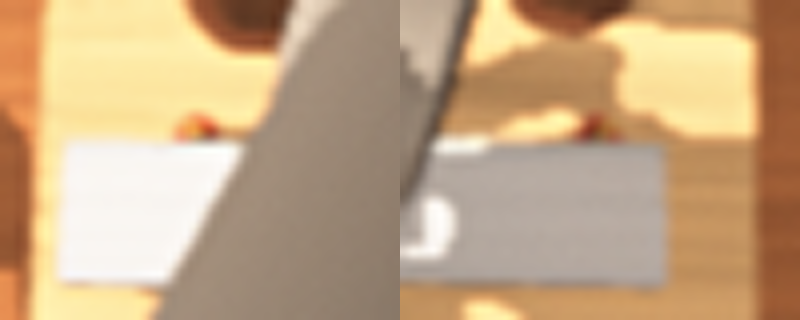

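Call:
{"api": "apply_moves", "payload": {
  "moves": [
    [[0,0,0.015],[0,0,0],-1],
    [[0,0,0.03],[0,0,0],-1],
    [[0,0,0.03],[0,0,0],-1]
  ]
}}

```text
t: 20.82
eef_pos: [0.5432, -0.0613, 0.1427]
tool_rot: [-0.0, 1.0, -0.015, 0.0]
contact_force: [-3.6, 0.2, 6.1]
gripper_width: 0.204
```

```bash
python3 - <<'E'
from h import *
plan([0.5435,-0.0615,0.142],-0.0297); print(get_obs()['torque'])
E
```

```text
t 20.82 pos [ 0.5432 -0.0613  0.1427] azx -0.0306 w 0.204 F [-3.6  0.2  6.1] shift [0.011 0.009 0.029] turn [-0.003 -0.001 -0.005]
[ 0.12381083  0.58615347 -0.01678689]
```

Call:
{"api": "apply_moves", "payload": {
  "moves": [
    [[0.02,0,-0.01],[0,0,0],-1],
    [[0.04,0,-0.01],[0,0,0],-1],
    [[0.04,0,-0.01],[0,0,0],-1]
  ]
}}

```text
t: 21.2
eef_pos: [0.5434, -0.0613, 0.1428]
tool_rot: [-0.0, 1.0, -0.015, -0.001]
contact_force: [-5.7, 0.9, 8.1]
gripper_width: 0.208
```

```bash
python3 - <<'E'
from h import *
plan([0.5435,-0.0615,0.142],-0.0297); print(get_obs()['torque'])
E
```

```text
t 21.2 pos [ 0.5434 -0.0613  0.1428] azx -0.0306 w 0.208 F [-5.7  0.9  8.1] shift [0.003 0.009 0.031] turn [-0.004  0.01  -0.005]
[ 0.17435187  1.12671995 -0.02770404]
```

Call:
{"api": "apply_moves", "payload": {
  "moves": [
    [[0.02,0,-0.01],[0,0,0],-1],
    [[0.04,0,-0.01],[0,0,0],-1],
    [[0.04,0,-0.01],[0,0,0],-1]
  ]
}}

```text
t: 21.58
eef_pos: [0.5436, -0.0613, 0.1428]
tool_rot: [-0.0, 1.0, -0.015, -0.002]
contact_force: [-7.7, 1.5, 8.6]
gripper_width: 0.202
```

```bash
python3 - <<'E'
from h import *
plan([0.5435,-0.0615,0.142],-0.0297); print(get_obs()['torque'])
c=wrist()
cv2.imwrite('pics/w14z.png',cv2.resize(c['color'][0:120,300:460,::-1],(800,600),interpolation=cv2.INTER_CUBIC))
b=save('top','t14.png'); b=cv2.imread('pics/t14.png')
z=lambda i,r,c,h=40,w=50:cv2.resize(i[r-h//2:r+h//2,c-w//2:c+w//2],(400,320),interpolation=cv2.INTER_CUBIC)
cv2.imwrite('pics/t14z.png',np.vstack([np.hstack([z(b,205,283),z(b,207,377)])]))
E
```

```text
t 21.57 pos [ 0.5436 -0.0613  0.1428] azx -0.0307 w 0.202 F [-7.7  1.5  8.6] shift [-0.005  0.007  0.033] turn [-0.005  0.021 -0.006]
[0.19071285 1.59978604 0.03931888]
```

View pics/w14z.png

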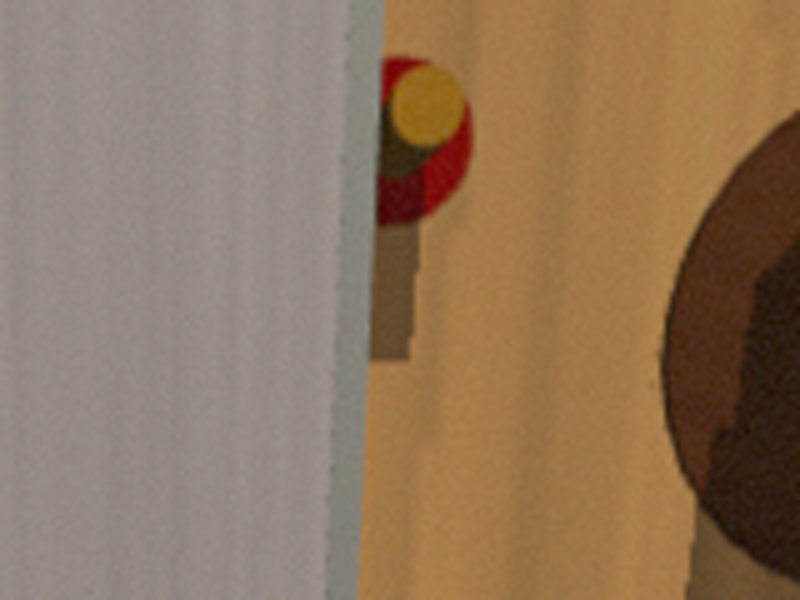

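View pics/t14z.png

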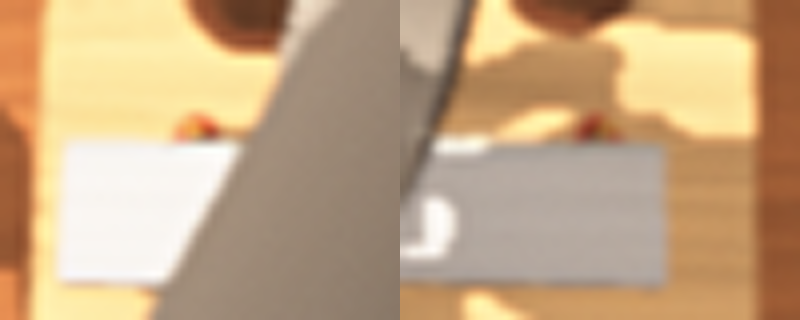

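Call:
{"api": "apply_moves", "payload": {
  "moves": [
    [[0,0,-0.02],[0,0,0],-1],
    [[0,0,-0.02],[0,0,0],-1]
  ]
}}

```text
t: 21.92
eef_pos: [0.5439, -0.0613, 0.1429]
tool_rot: [-0.0, 1.0, -0.015, -0.002]
contact_force: [-6.7, 0.5, 3.7]
gripper_width: 0.207
```

```bash
python3 - <<'E'
from h import *
plan([0.5435,-0.0615,0.142],-0.0297); print(get_obs()['torque'])
E
```

```text
t 21.93 pos [ 0.5439 -0.0613  0.1429] azx -0.0308 w 0.207 F [-6.7  0.5  3.7] shift [-0.014  0.009  0.034] turn [-0.003  0.018 -0.006]
[ 0.14101844  1.3057023  -0.02995453]
```

Call:
{"api": "apply_moves", "payload": {
  "moves": [
    [[0,0,-0.015],[0,0,0],-1],
    [[0.02,0,-0.015],[0,0,0],-1],
    [[0.02,0,-0.015],[0,0,0],-1]
  ]
}}

```text
t: 22.3
eef_pos: [0.544, -0.0613, 0.1429]
tool_rot: [-0.0, 1.0, -0.015, -0.002]
contact_force: [-7.2, 0.6, 1.0]
gripper_width: 0.204
```

```bash
python3 - <<'E'
from h import *
plan([0.5435,-0.0615,0.142],-0.0297); print(get_obs()['torque'])
E
```

```text
t 22.3 pos [ 0.544  -0.0613  0.1429] azx -0.0307 w 0.204 F [-7.2  0.6  1. ] shift [-0.019  0.01   0.036] turn [-0.002  0.023 -0.006]
[ 0.10492788  1.62208566 -0.06886305]
```

Call:
{"api": "apply_moves", "payload": {
  "moves": [
    [[0,0,0],[0,0,0],-0.6],
    [[0,0,0],[0,0,0],-0.5],
    [[0,0,0],[0,0,0],-0.4],
    [[0,0,0],[0,0,0],-0.2],
    [[0,0,0],[0,0,0],0],
    [[0,0,0],[0,0,0],0]
  ],
  "force": 20
}}

```text
t: 23.05
eef_pos: [0.546, -0.0613, 0.1436]
tool_rot: [0.0, 1.0, -0.015, 0.0]
contact_force: [0.2, -1.2, -0.5]
gripper_width: 0.503
```

```bash
python3 - <<'E'
from h import *
plan([0.5435,-0.0615,0.142],-0.0297); print(get_obs()['torque'])
c=wrist(); cv2.imwrite('pics/w15.png',c['color'][:,:,::-1])
cv2.imwrite('pics/w15z.png',cv2.resize(c['color'][0:120,300:460,::-1],(800,600),interpolation=cv2.INTER_CUBIC))
E
```

```text
t 23.05 pos [ 0.546  -0.0613  0.1436] azx -0.0304 w 0.503 F [ 0.2 -1.2 -0.5] shift [-0.099  0.01   0.064] turn [ 0.    -0.003 -0.004]
[0.0075617  0.00673755 0.04270915]
```

View pics/w15.png

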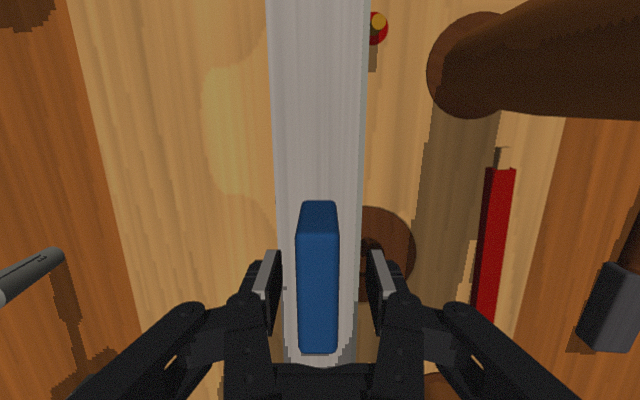

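View pics/w15z.png

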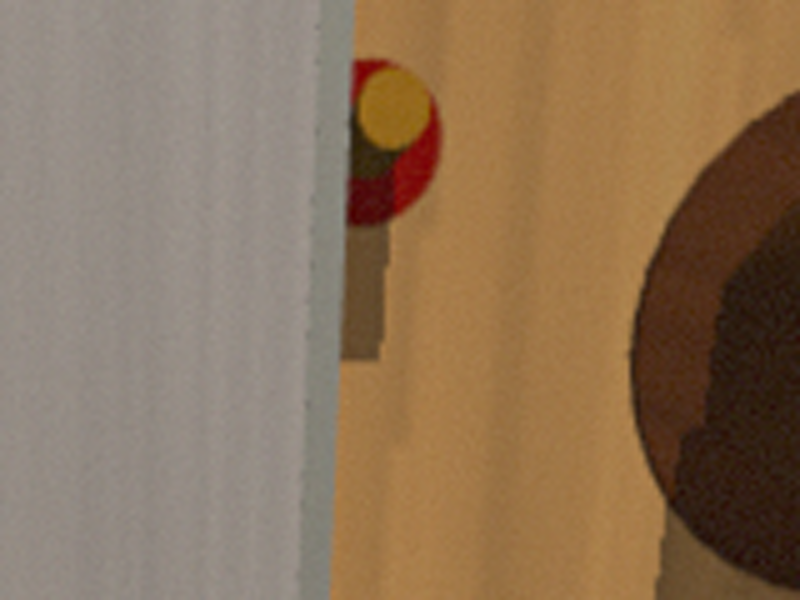

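Call:
{"api": "apply_moves", "payload": {
  "moves": [
    [[0,0,-0.5],[0,0,0],0],
    [[0,0,-1.5],[0,0,0],0],
    [[0,0,-3],[0,0,0],0],
    [[0,0,-5],[0,0,0],0],
    [[0,-2,-7],[0,0,0],0],
    [[0,-2,-7],[0,0,0],0],
    [[0,-2,-7],[0,0,0],0],
    [[0,-2,-7],[0,0,0],0]
  ]
}}

```text
t: 24.1
eef_pos: [0.5464, -0.0126, 0.3174]
tool_rot: [0.0, 1.0, -0.016, -0.001]
contact_force: [0.2, -1.3, 0.5]
gripper_width: 0.497
```

```bash
python3 - <<'E'
from h import *
plan([0.5435,-0.0615,0.142],-0.0297)
c=wrist(); cv2.imwrite('pics/w16.png',c['color'][:,:,::-1]); np.save('w16.npy',{k:c[k] for k in ['M','E','mtx','k1']},allow_pickle=True)
a=c['color'][:,:,::-1]
for n,p in [('L',[0.5722,0.0488,.05]),('R',[0.565,-0.191,.05])]:
    r=proj(c,p); print(n,r); 
s=save('scene','s16.png'); t=save('top','t16.png')
E
```

```text
t 24.1 pos [ 0.5464 -0.0126  0.3174] azx -0.0321 w 0.497 F [ 0.2 -1.3  0.5] shift [-0.039  1.953  7.02 ] turn [ 0.005  0.012 -0.014]
L [113.61701955 346.78502173]
R [306.93740114 342.63380256]
```

View pics/w16.png

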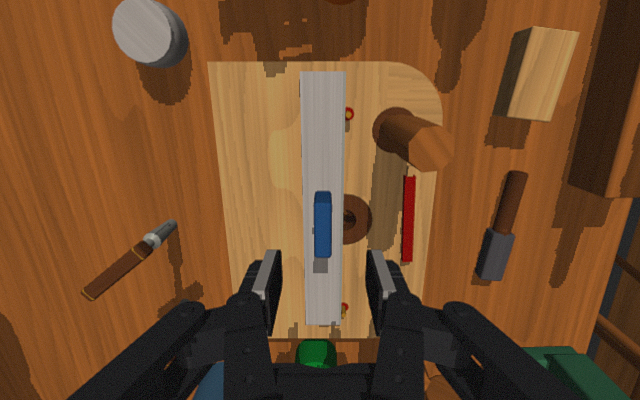

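View pics/s16.png

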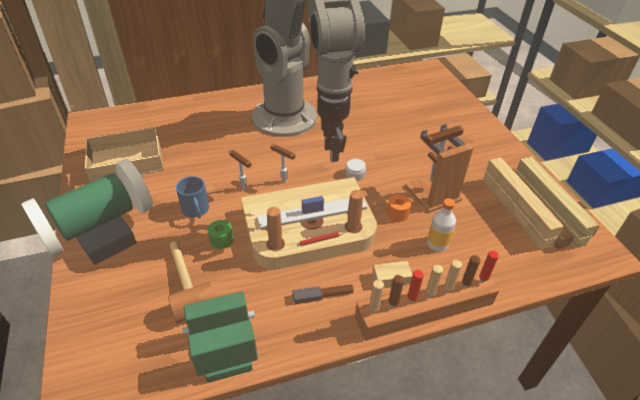

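```bash
python3 - <<'E'
from h import *
a=cv2.imread('pics/w16.png')
z=lambda r,c:cv2.resize(a[r-20:r+20,c-25:c+25],(400,320),interpolation=cv2.INTER_CUBIC)
cv2.imwrite('pics/w16z.png',np.hstack([z(114,347),z(307,343)]))
c=np.load('w16.npy',allow_pickle=True).item()
plan([0.5475,-0.15,0.27],-0.0297)
E
```

```text
t 24.25 pos [ 0.5467 -0.0124  0.3175] azx -0.0322 w 0.502 F [ 0.5  0.3 -0.3] shift [0.212 5.499 1.905] turn [ 0.005  0.011 -0.014]
```

View pics/w16z.png

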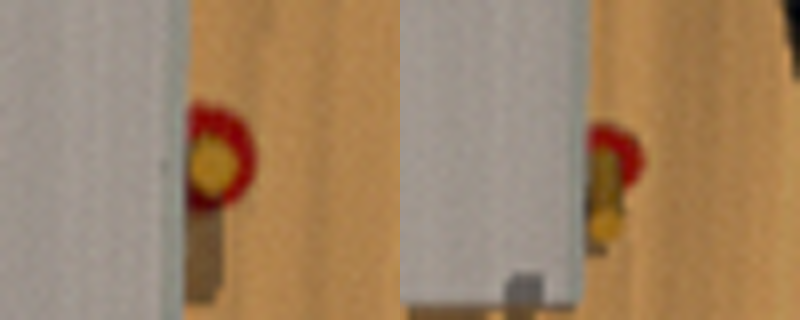

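Call:
{"api": "apply_moves", "payload": {
  "moves": [
    [[0.9,6.3,1.4],[0,0,0],0],
    [[0.9,6.3,1.4],[0,0,0],0],
    [[0.9,6.3,1.4],[0,0,0],0],
    [[0.9,6.3,1.4],[0,0,0],0],
    [[0.9,6.3,1.4],[0,0,0],0],
    [[0.9,6.3,1.4],[0,0,0],0]
  ]
}}

```text
t: 25.0
eef_pos: [0.5652, -0.1679, 0.2835]
tool_rot: [-0.0, 1.0, -0.014, -0.0]
contact_force: [0.7, 0.4, 0.5]
gripper_width: 0.5
```

```bash
python3 - <<'E'
from h import *
c=wrist(); a=c['color'][:,:,::-1]
r=proj(c,[0.565,-0.191,.055]); print(r); r=r.astype(int)
cv2.imwrite('pics/w17z.png',cv2.resize(a[r[0]-30:r[0]+30,r[1]-40:r[1]+40],(800,600),interpolation=cv2.INTER_CUBIC))
plan([0.569,0.07,0.28],-0.0297)
E
```

```text
[204.07106558 323.70777594]
t 25.05 pos [ 0.5652 -0.168   0.2836] azx -0.0281 w 0.502 F [-0.6 -0.6  0.2] shift [-0.116 -9.519  0.149] turn [-0.004 -0.001  0.009]
```

View pics/w17z.png

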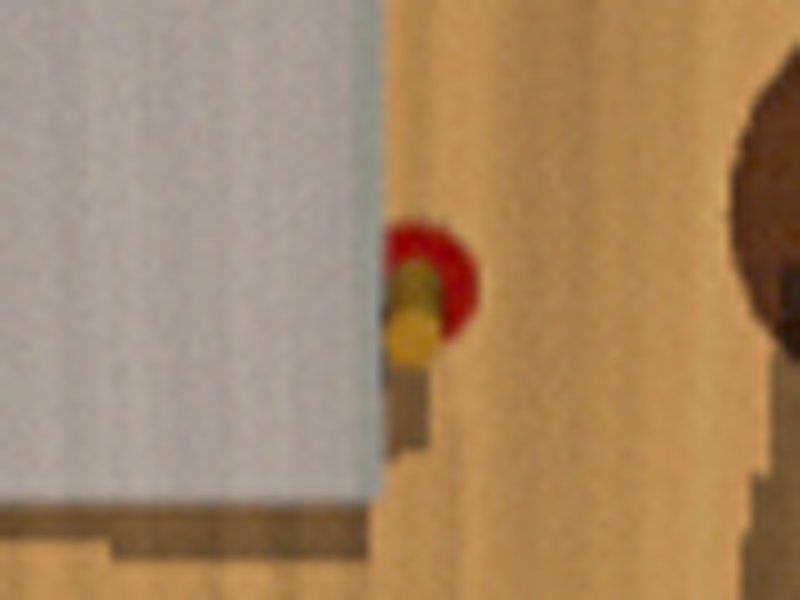

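Call:
{"api": "apply_moves", "payload": {
  "moves": [
    [[-0.1,-9.1,0],[0,0,0],0],
    [[-0.1,-9.1,0],[0,0,0],0],
    [[-0.1,-9.1,0],[0,0,0],0],
    [[-0.1,-9.1,0],[0,0,0],0],
    [[-0.1,-9.1,0],[0,0,0],0],
    [[-0.1,-9.1,0],[0,0,0],0]
  ]
}}

```text
t: 25.8
eef_pos: [0.5692, 0.0579, 0.2837]
tool_rot: [0.0, 1.0, -0.015, 0.0]
contact_force: [0.2, -0.4, 0.6]
gripper_width: 0.498
```

```bash
python3 - <<'E'
from h import *
c=wrist(); a=c['color'][:,:,::-1]
r=proj(c,[0.5722,0.0488,.055]); print(r); r=r.astype(int)
cv2.imwrite('pics/w18z.png',cv2.resize(a[r[0]-30:r[0]+30,r[1]-40:r[1]+40],(800,600),interpolation=cv2.INTER_CUBIC))
plan([0.54,0.0,0.42],-0.0297)
E
```

```text
[190.35221898 326.46754843]
t 25.85 pos [0.5693 0.057  0.2838] azx -0.0316 w 0.497 F [ 0.1 -0.3  0.6] shift [-1.096  2.318 -5.449] turn [ 0.002 -0.002 -0.011]
```

View pics/w18z.png

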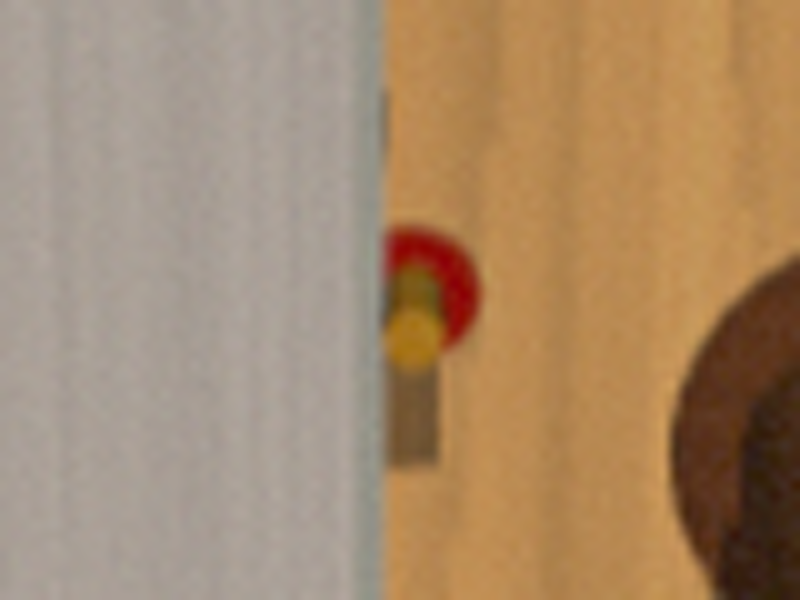

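Call:
{"api": "apply_moves", "payload": {
  "moves": [
    [[0,0,-2],[0,0,0],0],
    [[-1,2,-4],[0,0,0],0],
    [[-1,2,-4],[0,0,0],0],
    [[-1,2,-4],[0,0,0],0]
  ]
}}

```text
t: 26.35
eef_pos: [0.5427, 0.0071, 0.3841]
tool_rot: [-0.001, 1.0, -0.017, 0.001]
contact_force: [-0.3, 0.8, -0.6]
gripper_width: 0.503
```

```bash
python3 - <<'E'
from h import *
save('scene','s19.png'); a=cv2.imread('pics/s19.png')
cv2.imwrite('pics/s19z.png',cv2.resize(a[100:280,220:490],(780,520),interpolation=cv2.INTER_CUBIC))
E
```

```text
(no output)
```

View pics/s19z.png

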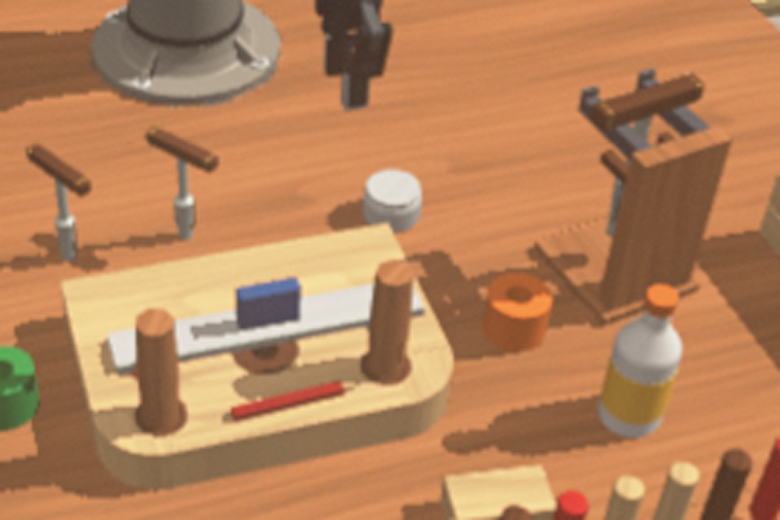

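The picture shows the reamer hanging on the fork, square to the prongs. The straightedge lies flat by the pins, and the bystanders visible in this picture look undisturbed.

```bash
python3 -c "
from station import *
print(hand_in())"
```

```text
the job is handed in; nothing more can be done
None
```

The job is done and was handed in at about 26.4 s on the robot's clock, out of 58 s.

- **Reamer:** I gripped the handle across its middle and twisted it 38°. I lifted it straight up still turned, carried it over the fork from above, set it across the two prongs and let go. A wrist picture afterwards showed the handle square to the prongs with the shank in the gap. The final scene picture still shows it hanging there.
- **Straightedge:** I slid it along the seat in small steps until the steel edge met the pins. With almost no downward force (about 1 N), the sideways reaction was about 7 N with almost no twisting moment, so the edge was bearing on both pins. After release, close-ups of each pin showed no visible gap, to within about half a millimetre.
- **Lifted briefly:** midway through the slide the gripper was pressing down too hard. Relieving that raised the strip off the seat by well under a millimetre for about 2 mm of travel. I lowered it and made the final contact flat on the seat.
- **Other things:** the wax tin, glue bottle, pencil and the smaller reamers look unmoved in the last pictures. I did not measure the mallet, mug, offcut or spokeshave, but the arm never went near them.

The gripper is clear of everything.

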